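# Bolt the tube rack down on the shaker with an adjustable wrench, then load it

### The job

Get the shaker ready: set the adjustable wrench on the brass clamp nut, roll its worm until the jaw closes snugly on the nut, and only then turn the nut clockwise with the wrench until it stops. When the rack is tight, take the wrench off and lay it flat in its tray again, and stand every capped tube from the teal mat tip down, fully home, in a well of the blue rack, without disturbing the dropper bottle, funnel and tape roll nearby.

Things in the scene. Friction and masses are not known exactly. Their poses are not given: they have to be found in the camera images.
- shaker: White orbital shaker, fixed, 250 mm (x) x 214 mm (y). Origin: centre of underside, z up, x away from its control front. Its top is a flat grey plate, 236 x 200 mm, at z = 62 mm. On the plate's right side a blue tube rack block, 190 mm along x, 44 mm wide, centred at y = -70 mm, its top at z = 120 mm, with a 16 mm wide, 4 mm high foot flange along its left side.
- clamp_nut (a joint): Turn of the brass hex clamp nut that bolts rack and plate down, rad; grows as the nut is turned clockwise seen from above (tightened). Starts finger-tight at 0 to 0.15; its hard stop (tight) is at 1.05, a sixth of a turn. It takes 0.22 N m to turn and does not spring back.
- nut_mid (a point): Centre of the clamp nut, half-way up. Nut 24 mm across flats, 27.7 mm across corners, 16 mm tall, axis vertical, standing on the grey plate; a 15 mm thick stud end rises 8 mm above it. Turns with the nut: x points at a corner, y is square to two flats, so the jaws fit when the wrench's x is at a multiple of 60 degrees to this x.
- well_0 (a point): Centre of the mouth of rack well 0 (0 nearest the control front, then 46 mm apart along the shaker's x), at the height of the rack's top. Well: 19 mm across, chamfered 3 mm, 50 mm deep, vertical, closed below.
- well_1 (a point): Centre of the mouth of rack well 1 (0 nearest the control front, then 46 mm apart along the shaker's x), at the height of the rack's top. Well: 19 mm across, chamfered 3 mm, 50 mm deep, vertical, closed below.
- well_2 (a point): Centre of the mouth of rack well 2 (0 nearest the control front, then 46 mm apart along the shaker's x), at the height of the rack's top. Well: 19 mm across, chamfered 3 mm, 50 mm deep, vertical, closed below.
- well_3 (a point): Centre of the mouth of rack well 3 (0 nearest the control front, then 46 mm apart along the shaker's x), at the height of the rack's top. Well: 19 mm across, chamfered 3 mm, 50 mm deep, vertical, closed below.
- tool_tray: Flat grey metal tool tray, fixed, 100 mm (its x) x 225 mm (its y), walls 4 mm thick and 14 mm high, inner floor 4 mm above its origin (centre of its underside). The wrench starts in it and belongs in it.
- wrench: Steel adjustable wrench, 0.39 kg, lying flat; head to +x, handle to -x, z up. Origin: on the underside, where the nut's centre sits. Head 16 mm thick, x -56 to +20 mm; fixed jaw face at y = -12 (jaw to y = -28), throat at x = -15; moving jaw on the +y side. Handle 20 mm wide (y -12 to +8), z 2 to 14 mm, ending at x = -174 mm. Forcing it hard against the nut's stop opens the jaw.
- wrench_mouth (a point): Middle of the wrench's mouth, half-way through its thickness (8 mm above the underside), axes as the wrench; lies on the nut's centre when the snug wrench sits on the nut.
- wrench_grip (a point): Point on the handle's centre line close to the wrench's balance point, 72 mm behind the mouth, half-way through the thickness (8 mm up); grasp the 20 mm wide handle here; axes as the wrench.
- wrench_jaw (a joint): Position of the wrench's moving jaw, m: the mouth is 22 mm + this wide. It starts 6 to 8 mm (mouth 28 to 30 mm, slips round the nut); snug on the nut it reads 0.5 to 2.7 mm. Moves only with the worm.
- wrench_worm (a joint): Angle of the worm, rad; 0.7 mm of jaw travel per rad, grows as the jaw opens.
- worm_top (a point): Top of the worm, a knurled steel roller 16 mm across, 15 mm long, axis along the wrench's y; 33 mm behind the mouth, 18 mm above the underside, 2 mm proud of the upper face. A fingertip stroking across its top toward the jaws (wrench +x) closes the jaw, toward the handle opens it. It takes about 4.5 N along the stroke: press with 7 to 12 N.
- tube_0_mid (a point): Sample tube with blue cap (may be absent), 22 g, 110 mm long; this point: on its axis, half-way along; x runs toward the cap. White body 16 mm across from x = -37 to +35 mm, tapering to a 6 mm tip at x = -55 mm; eight-sided cap 21 mm across flats, x = +35 to +55 mm. Starts lying on the teal mat, cap to the left. Home in a well, this point is 5 mm above the rack top.
- tube_1_mid (a point): Sample tube with red cap (may be absent), 22 g, 110 mm long; this point: on its axis, half-way along; x runs toward the cap. White body 16 mm across from x = -37 to +35 mm, tapering to a 6 mm tip at x = -55 mm; eight-sided cap 21 mm across flats, x = +35 to +55 mm. Starts lying on the teal mat, cap to the left. Home in a well, this point is 5 mm above the rack top.
- tube_2_mid (a point): Sample tube with green cap (may be absent), 22 g, 110 mm long; this point: on its axis, half-way along; x runs toward the cap. White body 16 mm across from x = -37 to +35 mm, tapering to a 6 mm tip at x = -55 mm; eight-sided cap 21 mm across flats, x = +35 to +55 mm. Starts lying on the teal mat, cap to the left. Home in a well, this point is 5 mm above the rack top.
- tube_3_mid (a point): Sample tube with orange cap (may be absent), 22 g, 110 mm long; this point: on its axis, half-way along; x runs toward the cap. White body 16 mm across from x = -37 to +35 mm, tapering to a 6 mm tip at x = -55 mm; eight-sided cap 21 mm across flats, x = +35 to +55 mm. Starts lying on the teal mat, cap to the left. Home in a well, this point is 5 mm above the rack top.
- mat: Flat teal rubber tube mat, 214 mm (its x) x 290 mm (its y), fixed; its floor, on which the tubes lie, is 2 mm above the bench; a rim and two cross ribs along its centre lines, all 4 mm wide and 4.5 mm above the bench, make four compartments. Origin: centre of its underside.
- dropper_bottle: amber dropper bottle with a black rubber bulb, 36 x 36 x 101 mm, stands between laptop and tape roll; leave it alone. Origin: centre of its underside
- funnel: white funnel standing on its wide mouth, 69 mm across, 78 mm tall, beyond the shaker to the right; leave it alone. Origin: centre of its underside
- tape_roll: roll of beige tape lying flat, 68 mm across, 19 mm high, beyond the shaker; leave it alone. Origin: centre of its underside
Mind the look-alikes: they are no part of the job. Leave any black look-alike of the part that bears tube_1_mid alone.

How it is judged:
On the way, in this order (a step that is already met when the one before it is completed fails the run):
1. The wrench sits on the still untightened nut with its jaw closed snugly (mouth under 25 mm) (distance between wrench_mouth and nut_mid below 0.01 m and value of joint wrench_jaw below 0.003 m and value of joint clamp_nut below 0.4 rad), for 0.2 s.
2. The nut is turned tight with the snug wrench on it (distance between wrench_mouth and nut_mid below 0.01 m and value of joint wrench_jaw below 0.004 m and value of joint clamp_nut above 0.95 rad), for 0.1 s.
3. Every tube that is there stands in a well of the rack (x of tube_0_mid in the frame of shaker between -0.085 and 0.085 m and y of tube_0_mid in the frame of shaker between -0.08 and -0.06 m and z of tube_0_mid in the frame of shaker between 0.116 and 0.133 m and angle between each of tube_0_mid, tube_1_mid, tube_2_mid, tube_3_mid's own x axis and vertical below 0.2 rad and x of tube_1_mid in the frame of shaker between -0.085 and 0.085 m and y of tube_1_mid in the frame of shaker between -0.08 and -0.06 m and z of tube_1_mid in the frame of shaker between 0.116 and 0.133 m and x of tube_2_mid in the frame of shaker between -0.085 and 0.085 m and y of tube_2_mid in the frame of shaker between -0.08 and -0.06 m and z of tube_2_mid in the frame of shaker between 0.116 and 0.133 m and x of tube_3_mid in the frame of shaker between -0.085 and 0.085 m and y of tube_3_mid in the frame of shaker between -0.08 and -0.06 m and z of tube_3_mid in the frame of shaker between 0.116 and 0.133 m), for 0.2 s.
At the end, for the whole second after the job is handed in: The nut is tight (joint above 0.93 rad), the wrench lies flat and at rest inside the tray, and every tube present stands cap up within 0.2 rad of upright, tip within about 8 mm of the floor of a rack well (all of step 3 and value of joint clamp_nut above 0.93 rad and x of wrench_mouth in the frame of tool_tray between -0.043 and 0.043 m and y of wrench_mouth in the frame of tool_tray between -0.105 and 0.105 m and z of each of wrench_mouth, wrench_grip in the frame of tool_tray below 0.018 m and x of wrench_grip in the frame of tool_tray between -0.043 and 0.043 m and y of wrench_grip in the frame of tool_tray between -0.105 and 0.105 m and angle between wrench_mouth's own z axis and vertical below 0.1 rad and linear speed of wrench below 0.03 m/s); the robot touches nothing.
It fails at once if A tube is put into the rack before the nut is tight (value of joint clamp_nut below 0.9 rad and ((x of tube_0_mid in the frame of shaker between -0.085 and 0.085 m and y of tube_0_mid in the frame of shaker between -0.08 and -0.06 m and z of tube_0_mid in the frame of shaker between 0.11 and 0.15 m and angle between tube_0_mid's own x axis and vertical below 0.3 rad) or (x of tube_1_mid in the frame of shaker between -0.085 and 0.085 m and y of tube_1_mid in the frame of shaker between -0.08 and -0.06 m and z of tube_1_mid in the frame of shaker between 0.11 and 0.15 m and angle between tube_1_mid's own x axis and vertical below 0.3 rad) or (x of tube_2_mid in the frame of shaker between -0.085 and 0.085 m and y of tube_2_mid in the frame of shaker between -0.08 and -0.06 m and z of tube_2_mid in the frame of shaker between 0.11 and 0.15 m and angle between tube_2_mid's own x axis and vertical below 0.3 rad) or (x of tube_3_mid in the frame of shaker between -0.085 and 0.085 m and y of tube_3_mid in the frame of shaker between -0.08 and -0.06 m and z of tube_3_mid in the frame of shaker between 0.11 and 0.15 m and angle between tube_3_mid's own x axis and vertical below 0.3 rad))).
It fails at once if The dropper bottle, funnel or tape roll is moved by more than 3 cm (distance of any of dropper_bottle, funnel, tape_roll from where it was at the start of the episode above 0.03 m).
Of tube_0, tube_1, tube_2, tube_3 only 3 to 4 are there at a start; the rules pass over those that are not, and their reading is None.
At some moment in a run one of wrench may be knocked a few centimetres aside while the robot is not near it.
Once in a run the grip may slacken for a moment while it holds something.
It also fails if it takes over 210 s, if anything falls off the work surface, if the arm or the gripper's body presses on something with over 40 N, if the wrist force passes 120 N, or if a joint passes its speed limit or range.

### The arm

A 7-joint arm with a two-finger parallel gripper is mounted at the origin on a cart in front of the work surface, level with it; the furniture and walls round the work are solid. World frame = base frame: x ahead of the robot, y to its left, z up, the work surface at z = 0. Lengths are in m, angles in rad, forces in N, time in s.
With the tool pointing down it reaches from about 0.4 to 0.9 m from the base axis. Payload 5.5 kg.
Tool frame: the origin (TCP) lies on the centre line of the jaws, within the pads' length; the fingertips stand manip.nose_length ahead of it and the grasp point (between the pads) lies 3 mm ahead of it (manip.nose_length is the distance from the TCP to the fingertips, in m); z points along the fingers, y is the line along which they close (so a half turn about z gives the same grasp; the last joint's range is limited). The gripper opens to 85 mm and grips with 20 to 120 N. Pads are 22 mm wide; open, the fingers measure 114 mm over their backs; the gripper's body (76 mm by 85 mm) begins 54 mm behind the grasp point. The pads swing forward as they close: fully open they stand 13 mm farther back than shut.
Start: joints at [-0.865, 0.501, -0.427, 1.55, 0.221, 1.138, -0.21], TCP at [0.278, 0.587, 0.253] pointing down, gripper open.
Joint ranges: [-2.88, 2.88], [-0.31, 2.03], [-1.54, 1.56], [0.2, 2.42], [-1.41, 4.55], [0.19, 2.02], [-2.57, 2.57]. Speed limits (rad/s): [2.57, 2.57, 3.14, 3.14, 3.14, 3.14, 3.14].

### API

Orientations are given as a unit quaternion [x, y, z, w].
In Python, from station import observe, optics, finish_job, manip gives the robot as it stands. The module is installed in compiled form; this text tells all that it offers.
- The arm moves only by the tool apply_moves, never from a script. Its argument "deltas" is a list of rows, each a list of 3 entries, a list of its own where there are three numbers: the shift along the world's x, y, z in m, then the turn about the world's z in rad, then the opening, from 0 (shut) to 1 (fully open). In form: [[[tx, ty, tz], twist, claw], ...]. A call has 1 to 12 rows; each row is the pose to reach, as a shift and turn from the pose commanded when the call began; what a row does not reach only later rows make up. A row lasts 1/10 s, in which the tool goes at most 50 mm and 8.59 degrees, less where a joint would pass 70% of its speed; a pose out of reach is approached as far as the arm can. A call with a gripper value outside its range is refused whole. The fingers move at their own pace and stop on an object; "force" is the grip in N (left out, the last holds). Time passes only in rows, so rows that repeat a pose let the fingers close. It gives the time, the measured TCP pose, the force, the opening and the grip force at its end, in the units of the state.
- observe(): the state, without advancing time (a new reading comes with each control period).
- optics.snapshot(name): name is "scene" or "top"; returns a dict with "image" (480x640x3 uint8, red, green, blue), "depth" (480x640 float32, m along the optical axis (not along the pixel's ray), 0 where there is no reading), "fovy" (degrees; the focal length in pixels is half the picture's height over the tangent of half this angle, whatever the lens; pixels are square), "cx", "cy" (the principal point, pixels), "rvec" (rotation vector, rad) and "tvec" (3), from world to camera coordinates, as OpenCV has them. Camera axes: x right, y down, z forward; pixel columns grow to the right and rows downward; lengths in m; the calibration is good to about 2 mm. A picture is of the moment at which its call begins.
- finish_job(): hands the job in; it is judged then, once.
The state is a dict: "t": time; "q": joint angles; "joint_velocities": joint speeds; "effort": joint torques, N m; "eef_pos": TCP position; "ee_rot": TCP orientation; "force": force on the tool from outside, world axes, zero at the start; "moment": the same for the moment, N m; "opening": finger opening in m; "gripper_force": force on a finger pad.
Only numpy, scipy, OpenCV 4.12 (cv2) and the standard library are available. Lean on these libraries where they do the work, as an engineer would, in place of code of your own. Each camera call takes 0.05 s, during which the arm holds its last target. There are 200 camera calls.

## Working session

There is one attempt and no reset: what is moved stays moved. The work goes in short steps, Python scripts to look and compute and a tool call to move; the robot and the scene stay as the last step left them, time stands still between calls to the robot, and variables do not carry over. Pictures are saved under pics/ and viewed, at most 14 in all, crops included, and the job is handed in when it is done.

Besides the shell and the picture viewer there is one more tool, called after "Emit:" by a JSON object that holds its "method" and its "body", one argument or row to a line. apply_moves: Moves the arm, as the interface text tells. Its arguments: {"type":"object","properties":{"deltas":{"type":"array","items":{"type":"array"}},"force":{"type":"number"}},"required":["deltas"]}

```bash
mkdir -p pics
cat > h.py <<'E'
import numpy as np, cv2
from station import observe, optics, finish_job, manip
def snap(n):
    s=optics.snapshot(n); s['R']=cv2.Rodrigues(np.array(s['rvec'],float))[0]; s['t']=np.array(s['tvec'],float).ravel()
    s['f']=240/np.tan(np.radians(s['fovy'])/2); return s
def save(s,name,crop=None,scale=1):
    im=s['image'][:,:,::-1]
    if crop: im=im[crop[1]:crop[3],crop[0]:crop[2]]
    cv2.imwrite('pics/'+name,cv2.resize(im,None,fx=scale,fy=scale,interpolation=cv2.INTER_CUBIC))
def cloud(s):
    v,u=np.mgrid[0:480,0:640]; d=s['depth']
    c=np.stack([(u-s['cx'])/s['f']*d,(v-s['cy'])/s['f']*d,d],-1)
    P=(c-s['t'])@s['R']; P[d==0]=np.nan; return P
def onplane(s,u,v,z):
    r=s['R'].T@np.array([(u-s['cx'])/s['f'],(v-s['cy'])/s['f'],1]); o=-s['R'].T@s['t']
    return o+r*(z-o[2])/r[2]
def proj(s,p):
    c=s['R']@np.array(p,float)+s['t']; return s['f']*c[0]/c[2]+s['cx'],s['f']*c[1]/c[2]+s['cy']
E
python3 - <<'E'
from h import *
print(manip.nose_length, {k:np.round(v,3) for k,v in observe().items()})
for n in('scene','top'):
    s=snap(n); save(s,n+'0.png'); P=cloud(s); print(n,s['fovy'],s['cx'],s['cy'],-s['R'].T@s['t'],s['R'][2],(s['depth']>0).mean())
    np.savez(n+'0.npz',P=P,im=s['image'])
E
```

```text
0.022 {'t': np.float64(0.0), 'q': array([-0.865,  0.502, -0.427,  1.551,  0.221,  1.138, -0.21 ]), 'joint_velocities': array([-0.   ,  0.001,  0.001,  0.001, -0.001,  0.   , -0.001]), 'effort': array([ 0.0000e+00, -5.6952e+01, -5.8170e+00, -2.8094e+01,  1.1000e-02,
        1.2000e-02,  0.0000e+00]), 'eef_pos': array([0.278, 0.587, 0.252]), 'ee_rot': array([ 0.22 ,  0.976, -0.001, -0.   ]), 'force': array([0.154, 0.333, 0.428]), 'moment': array([ 0.061, -0.   , -0.025]), 'gripper_force': np.float64(0.0), 'opening': np.float64(0.085)}
scene 46.20007733513224 317.1831524817864 235.5716428643873 [-0.4325122  -0.45551976  1.26376556] [ 0.61750788  0.37812791 -0.68971248] 0.9958072916666667
top 57.63512633382974 327.74814287091266 239.62513311700246 [0.47571728 0.16930978 1.4060003 ] [ 0.07789218  0.00994928 -0.99691214] 0.9961881510416667
```

View pics/scene0.png

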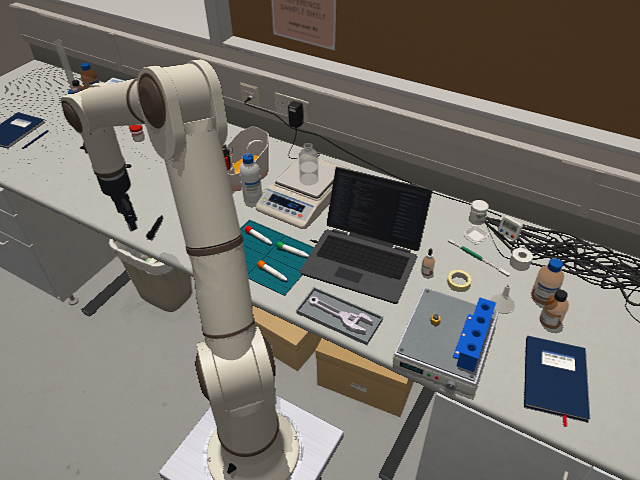

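View pics/top0.png

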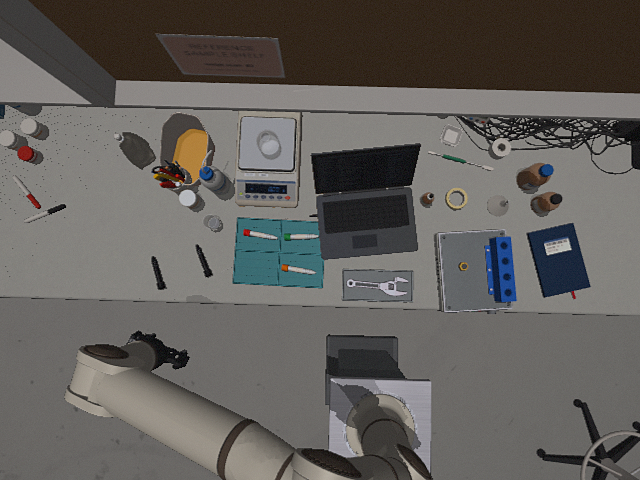

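Top picture: the wrench is in its tray (375,286), the nut at (463,267), and the rack at (500,268). Tubes lie on the mat: red (260,234), green (300,237), orange (297,269). There is no blue cap.
Look-alikes: a red-capped tube/pen far left (27,192) and a black tube (44,213), both off the mat, so not mine. The black screw-like parts at (158,272) and (204,260) are off the mat too.

Run:
```python
from h import *
t=cv2.imread('pics/top0.png'); s=cv2.imread('pics/scene0.png')
r=lambda im,x,y,w,h,k: cv2.resize(im[y:y+h,x:x+w],(w*k,h*k),interpolation=cv2.INTER_CUBIC)
a=np.hstack([r(t,230,210,100,75,4),r(s,235,215,100,75,4)])
b=np.hstack([r(t,340,225,100,75,4) ,r(t,430,225,100,75,4)])
cv2.imwrite('pics/c1.png',np.vstack([a,b]))
def box(P,m): 
    q=P[m][:,:2].astype(np.float32); c,wh,an=cv2.minAreaRect(q); return np.round(c,4),np.round(wh,4),round(an,1),m.sum()
for n in('top','scene'):
    d=np.load(n+'0.npz'); P=d['P']; z=P[...,2]; x=P[...,0]; y=P[...,1]
    A=(x>0.3)&(x<0.9)
    print(n,'bench z',np.nanmedian(z[A&(abs(z)<.02)&(y<0)]))
    S=A&(y<-0.03)&(y>-.4)&(x<.72)
    p=S&(abs(z-.062)<.004); print('plate',box(P,p),np.median(z[p]),z[p].std())
    p=S&(abs(z-.12)<.004); print('rack',box(P,p),np.median(z[p]))
    p=S&(z>.070)&(z<.1)&(y>-.2)&(y<-.05); print('nut+stud',box(P,p))
    p=S&(z>.081)&(z<.1)&(y>-.2)&(y<-.05); print('stud',box(P,p),np.median(P[p],0))
    W=A&(x<.6)&(y<.25)&(y>-.03)
    p=W&(z>.012)&(z<.035);print('tray+wrench',box(P,p))
    p=W&(z>.0165)&(z<.035);print('wr',box(P,p),np.median(z[p]))
    M=A&(y>.2)&(y<.5)&(x<.75)
    p=M&(z>.008)&(z<.035); 
    k,l,st,ce=cv2.connectedComponentsWithStats(p.astype(np.uint8))
    for i in range(1,k):
        if st[i,4]>20: print('tube',box(P,l==i),np.median(z[l==i]),np.max(z[l==i]),ce[i])
```

```text
top bench z 0.0004460485126550186
plate (array([ 0.5496, -0.2494]), array([0.3524, 0.2562]), 2.8, np.int64(3454)) 0.061933465782249036 0.002060169881620136
rack (array([ 0.5064, -0.3411]), array([0.1898, 0.0474]), 5.3, np.int64(752)) 0.11962142601480005
nut+stud (array([ 0.7169, -0.1266]), array([0.0162, 0.0055]), 89.4, np.int64(14))
stud (array([ 0.7183, -0.1276]), array([0.0013, 0.0027]), 10.3, np.int64(3)) [ 0.71871669 -0.12793118  0.08976515]
tray+wrench (array([0.4972, 0.1098]), array([0.2058, 0.2795]), 0.1, np.int64(2019))
wr (array([0.4974, 0.1098]), array([0.2045, 0.2794]), 0.1, np.int64(1034)) 0.01861587575480824
tube (array([0.6949, 0.3767]), array([0.0562, 0.2058]), 13.1, np.int64(276)) 0.030346675995004967 0.0349966179008812 [268.6884058  203.68478261]
tube (array([0.6325, 0.2225]), array([0.2094, 0.0454]), 1.6, np.int64(362)) 0.01644494140871345 0.034898214542906945 [319.69060773 217.33977901]
tube (array([0.5977, 0.4017]), array([0.1126, 0.0243]), 82.6, np.int64(178)) 0.01849122837862936 0.028481416971447092 [257.94382022 234.03932584]
tube (array([0.596 , 0.2727]), arr
[... 778 characters left out ...]
9, np.int64(1961))
wr (array([0.4957, 0.1101]), array([0.2798, 0.2085]), 89.9, np.int64(1141)) 0.019006274462309923
tube (array([0.6968, 0.3707]), array([0.0646, 0.2129]), 12.3, np.int64(349)) 0.028959793149210097 0.03499782180824826 [284.71633238 217.6217765 ]
tube (array([0.6005, 0.4014]), array([0.118, 0.032]), 83.3, np.int64(163)) 0.017840491317970265 0.029543929869605516 [257.08588957 234.20245399]
tube (array([0.6501, 0.2669]), array([0.1335, 0.1558]), 89.9, np.int64(338)) 0.017239272367549824 0.030097525498519705 [303.64497041 245.26923077]
tube (array([0.4844, 0.2681]), array([0.1105, 0.0313]), 74.9, np.int64(182)) 0.018390110511334726 0.028954511189130106 [270.91758242 269.72527473]
```

View pics/c1.png

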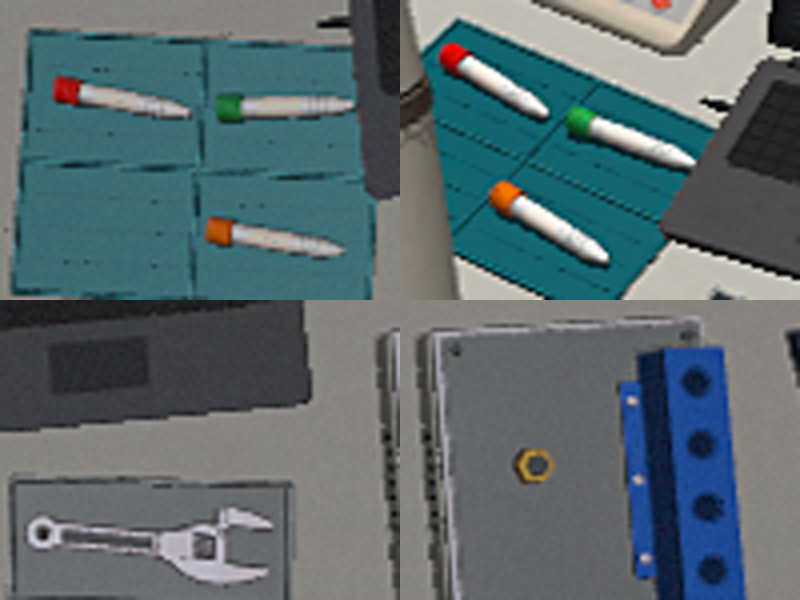

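Crop: the red, green and orange tubes all have white bodies, with caps left and tips right. The tray wrench has its head to the right with the moving jaw on the upper side, and the nut's corners point roughly left and right. Next I'll refine with colour masks in both views.

Run:
```python
from h import *
from scipy.optimize import minimize
rois={'top':dict(nut=(450,255,478,280),rack=(483,230,520,305),mat=(228,212,330,290)),'scene':dict(nut=(422,308,450,332),rack=(450,290,500,375),mat=(225,215,330,295))}
for n in('top','scene'):
    s=snap(n); im=s['image']; hsv=cv2.cvtColor(im,cv2.COLOR_RGB2HSV); H,S,V=[hsv[...,i].astype(int) for i in range(3)]
    P=cloud(s)
    def blob(mask,roi,z):
        m=np.zeros_like(mask); x0,y0,x1,y1=roi; m[y0:y1,x0:x1]=mask[y0:y1,x0:x1]
        k,l,st,ce=cv2.connectedComponentsWithStats(m.astype(np.uint8)); 
        return [(np.round(ce[i],1),st[i,4],np.round(onplane(s,*ce[i],z)[:2],4)) for i in range(1,k) if st[i,4]>=5]
    r=rois[n]
    print(n,'nut',blob((H>12)&(H<32)&(S>110),r['nut'],.078))
    m=(H>12)&(H<32)&(S>110); sub=m[r['nut'][1]:r['nut'][3],r['nut'][0]:r['nut'][2]]; print('\n'.join(''.join('#' if a else '.' for a in q) for q in sub))
    print('wells',blob((V<60),r['rack'],.12))
    for nm,a,b in(('red',0,8),('green',40,80),('orange',9,20),('blue',105,125)):
        print(nm,blob((H>=a)&(H<=b)&(S>150),r['mat'],.018))
    print('white',blob((S<60)&(V>130),r['mat'],.014))
    z=P[...,2];x=P[...,0];y=P[...,1]
    p=(abs(z-.12)<.003)&(x<.72)&(y<-.25)&(y>-.42)&(x>.3); q=P[p]; print('rack ctr',q.mean(0),'dir',cv2.fitLine(q[:,:2].astype(np.float32),cv2.DIST_HUBER,0,.01,.01).ravel())
    p=(z>.009)&(z<.035)&(x<.545)&(x>.4)&(y<.21)&(y>-.01)
    q=P[p&(S<60)&(V>150)]; print('wrench bright n',len(q)); c,wh,a=cv2.minAreaRect(q[:,:2].astype(np.float32)); print(c,wh,a, cv2.fitLine(q[:,:2].astype(np.float32),cv2.DIST_HUBER,0,.01,.01).ravel(),np.median(q[:,2]))
    W=1
    # rectified map of tray, 1mm/px, z=.02 ; and nut at z=.078
    def rect(cx,cy,w,k,z):
        o=np.zeros((int(w*k),int(w*k)),np.float32); N=len(o); g=np.arange(N)/k-w/2
        mx=np.zeros((N,N),np.float32);my=mx.copy()
        for i in range(N):
            for j in range(N): mx[i,j],my[i,j]=proj(s,(cx-g[i],cy-g[j],z))
        return cv2.remap(im,mx,my,cv2.INTER_CUBIC)[...,::-1]
    cv2.imwrite(f'pics/r_{n}.png',np.hstack([rect(.475,.10,.24,1666,.02) if n=='' else cv2.resize(rect(.475,.10,.24,1000,.02),(400,400)),cv2.resize(rect(.505,-.2,.06,4000,.078),(400,400))]))
a=np.vstack([cv2.resize(cv2.imread(f'pics/r_{n}.png'),(600,300)) for n in('top','scene')]); cv2.imwrite('pics/c2.png',a)
```

```text
top nut [(array([462.3, 265.7]), np.int32(38), array([ 0.5119, -0.2277]))]
............................
............................
............................
............................
............................
............................
............................
...........####.............
..........#######...........
..........###...............
.........###.....#..........
.........###.....#..........
.........###.....#..........
..........###...#...........
..........#######...........
..............#.............
............................
............................
............................
............................
............................
............................
............................
............................
............................
wells [(array([495.4, 270.9]), np.int32(261), array([ 0.4983, -0.3119])), (array([503.6, 245.2]), np.int32(21), array([ 0.5746, -0.3361])), (array([504.9, 260.6]), np.int32(19), array([ 0.5295, -0.3397])), (array([506. , 276.2]), np.int32(21), array([ 0.4838, -0.343 ])), (array([507.7, 291.9]), np.i
[... 2126 characters left out ...]
y([0.595 , 0.3908])), (array([294.6, 249.9]), np.int32(110), array([0.5954, 0.2585])), (array([231.1, 274.4]), np.int32(558), array([0.4127, 0.3698])), (array([274. , 271.5]), np.int32(117), array([0.4868, 0.2637])), (array([308.3, 286.1]), np.int32(508), array([0.4877, 0.1431])), (array([259.8, 289.1]), np.int32(256), array([0.4076, 0.2609])), (array([316.4, 293.1]), np.int32(26), array([0.4762, 0.1086]))]
rack ctr [ 0.50044452 -0.34812187  0.1204109 ] dir [ 0.99662125  0.08213432  0.50044453 -0.34812185]
wrench bright n 217
(0.457226425409317, 0.07712863385677338) (0.11164824664592743, 0.1719156950712204) 4.0903754234313965 [0.05593795 0.99843425 0.44738686 0.04651377] 0.018188097796449035
```

View pics/c2.png

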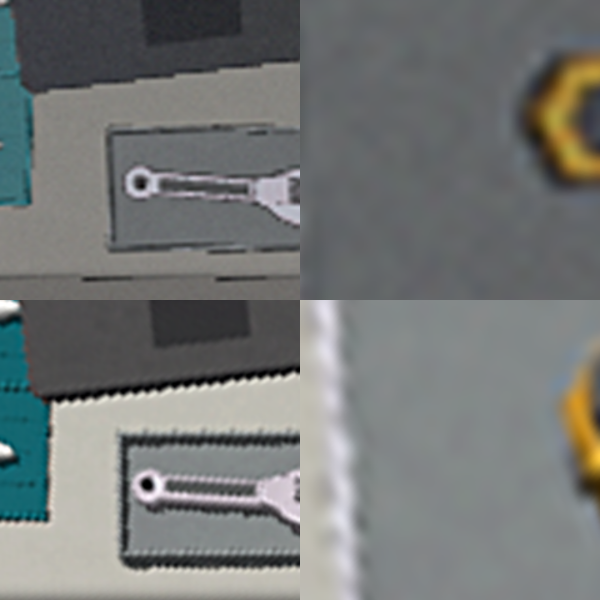

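Rectified crops: the handle ring centre is near (0.449, 0.108) and the handle tilts slightly. The nut was cut off at the right edge, so I'll redo the rectification with correct centres.

```bash
cat >> h.py <<'E'
def rect(s,cx,cy,w,h,k,z):
    "rectified view: up=+x, left=+y, centre (cx,cy), w along y, h along x (m), k px/m"
    gx,gy=np.meshgrid(np.arange(int(h*k))/k-h/2,np.arange(int(w*k))/k-w/2,indexing='ij')
    X=np.stack([cx-gx,cy-gy,np.full_like(gx,z)],-1)@s['R'].T+s['t']
    return cv2.remap(s['image'],(s['f']*X[...,0]/X[...,2]+s['cx']).astype(np.float32),(s['f']*X[...,1]/X[...,2]+s['cy']).astype(np.float32),cv2.INTER_CUBIC)[...,::-1].copy()
def grid(im,cx,cy,w,h,k,st):
    for y in np.arange(np.ceil((cy-w/2)/st)*st,cy+w/2,st):
        c=int((cy+w/2-y)*k); cv2.line(im,(c,0),(c,6),(0,0,255),1); cv2.putText(im,f'{y*1000:.0f}',(c,16),0,.35,(0,0,255),1)
    for x in np.arange(np.ceil((cx-h/2)/st)*st,cx+h/2,st):
        r=int((cx+h/2-x)*k); cv2.line(im,(0,r),(6,r),(0,0,255),1); cv2.putText(im,f'{x*1000:.0f}',(8,r+3),0,.35,(0,0,255),1)
    return im
E
python3 - <<'E'
from h import *
R=[]
for n in('top','scene'):
    s=snap(n)
    a=grid(rect(s,.445,.02,.2,.12,2400,.02),.445,.02,.2,.12,2400,.01)
    b=grid(rect(s,.508,-.232,.05,.05,5760,.078),.508,-.232,.05,.05,5760,.005)
    R.append(np.hstack([a,b]))
cv2.imwrite('pics/c3.png',np.vstack(R))
E
```

```text
(no output)
```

View pics/c3.png

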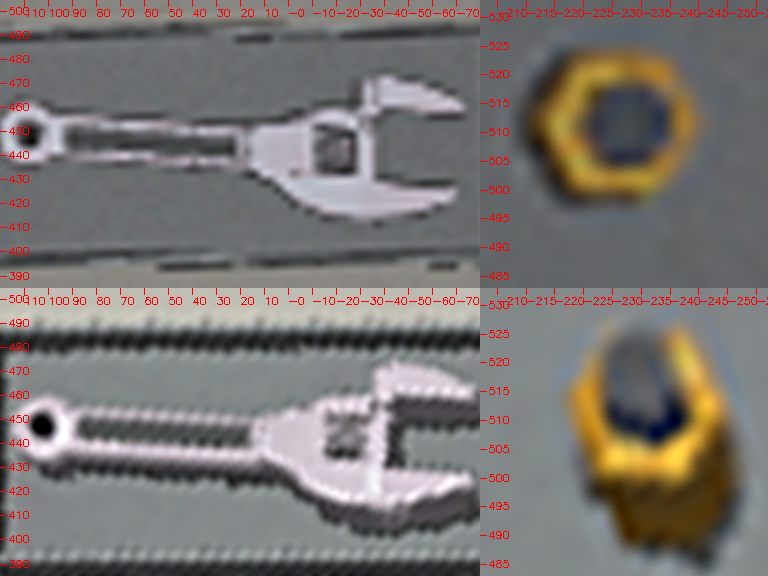

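Top rectification: the nut's hex centre is about (0.511, −0.230) with corners along ±y. The wrench mouth is about (0.44, −0.052), its x axis at about −93.5°, and its grip about (0.443, 0.018). The scene view reads about 5 mm lower in y than the top view, so I'll use the gripper itself as the reference.

Emit:
{"method": "apply_moves", "body": {
  "deltas": [
    [[0.164,-0.57,-0.1],-1.187,0.5],
    [[0.164,-0.57,-0.1],-1.187,0.5],
    [[0.164,-0.57,-0.1],-1.187,0.5],
    [[0.164,-0.57,-0.1],-1.187,0.5],
    [[0.164,-0.57,-0.1],-1.187,0.5],
    [[0.164,-0.57,-0.1],-1.187,0.5],
    [[0.164,-0.57,-0.1],-1.187,0.5],
    [[0.164,-0.57,-0.1],-1.187,0.5],
    [[0.164,-0.57,-0.1],-1.187,0.5],
    [[0.164,-0.57,-0.1],-1.187,0.5],
    [[0.164,-0.57,-0.1],-1.187,0.5],
    [[0.164,-0.57,-0.1],-1.187,0.5]
  ],
  "force": 60
}}

```text
t: 1.5
eef_pos: [0.4426, 0.017, 0.1537]
ee_rot: [0.727, 0.686, 0.001, 0.0]
force: [1.4, 1.1, 0.3]
opening: 0.0425
gripper_force: 0.0
```

Emit:
{"method": "apply_moves", "body": {
  "deltas": [
    [[0,0,-0.05],0,0.5],
    [[0,0,-0.09],0,0.5],
    [[0,0,-0.115],0,0.5],
    [[0,0,-0.121],0,0.5],
    [[0,0,-0.121],0,0.5]
  ]
}}

```text
t: 2.0
eef_pos: [0.4415, 0.0188, 0.0321]
ee_rot: [0.728, 0.686, -0.001, -0.001]
force: [-0.4, 0.3, 0.4]
opening: 0.043
gripper_force: 0.0
```

Run:
```python
from h import *
print(observe()['eef_pos'],observe()['force'])
R=[]
for n in('top','scene'):
    s=snap(n); R.append(grid(rect(s,.445,.03,.24,.12,2400,.02),.445,.03,.24,.12,2400,.01))
cv2.imwrite('pics/c4.png',np.vstack(R))
```

```text
[0.44154727 0.01882297 0.0320895 ] [-0.35575562  0.33239881  0.43152454]
```

View pics/c4.png

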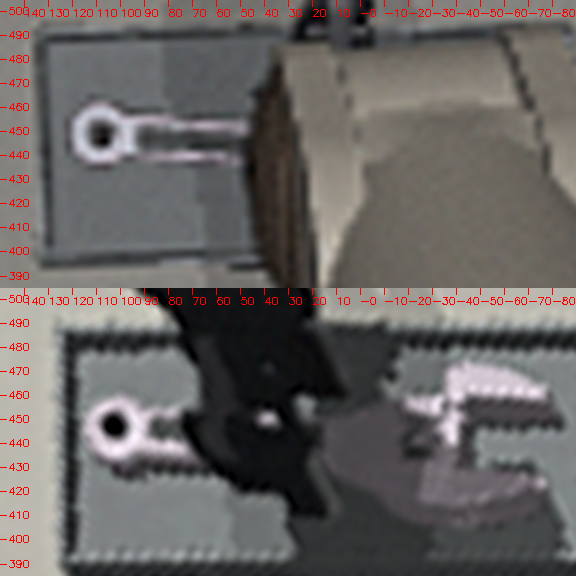

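The jaws straddle the handle between the ring and the head, so I'll close on it.

Emit:
{"method": "apply_moves", "body": {
  "deltas": [
    [[0,0,0],0,0.3],
    [[0,0,0],0,0.1],
    [[0,0,0],0,0],
    [[0,0,0],0,0],
    [[0,0,0],0,0],
    [[0,0,0],0,0],
    [[0,0,0],0,0]
  ],
  "force": 90
}}

```text
t: 2.8
eef_pos: [0.4435, 0.019, 0.0344]
ee_rot: [0.728, 0.686, 0.001, 0.001]
force: [-1.0, 0.1, 9.7]
opening: 0.0167
gripper_force: 88.0
```

Emit:
{"method": "apply_moves", "body": {
  "deltas": [
    [[0,0,0.02],0,0],
    [[0,0,0.06],0,0],
    [[0,0,0.11],0,0],
    [[0,0,0.12],0,0],
    [[0,0,0.12],0,0],
    [[0,0,0.12],0,0]
  ]
}}

```text
t: 3.4
eef_pos: [0.441, 0.0187, 0.1517]
ee_rot: [0.728, 0.686, -0.0, -0.0]
force: [-0.7, 0.5, -3.9]
opening: 0.0167
gripper_force: 89.4
```

Run:
```python
from h import *
o=observe(); print(o['eef_pos'],o['force'],o['moment'],o['opening'],o['ee_rot'])
R=[]
for n in('top','scene'):
    s=snap(n); R.append(grid(rect(s,.445,.03,.30,.12,2400,.135),.445,.03,.30,.12,2400,.01))
    P=cloud(s); p=(P[...,2]>.115)&(P[...,2]<.165)&(P[...,1]<.0)&(P[...,1]>-.1)&(P[...,0]<.5)&(P[...,0]>.39)
    q=P[p]; A=np.c_[q[:,:2],np.ones(len(q))]
    if len(q)>20: c=np.linalg.lstsq(A,q[:,2],rcond=None)[0]; print(n,len(q),'plane',c,np.median(q,0))
cv2.imwrite('pics/c5.png',np.vstack(R))
```

```text
[0.44097471 0.01874324 0.15172245] [-0.65064518  0.49802229 -3.93409316] [0.05210257 0.01695097 0.04271314] 0.016662228036726772 [ 7.27593775e-01  6.86007919e-01 -4.86517883e-04 -4.43604609e-04]
scene 429 plane [0.02412823 0.06100769 0.1273006 ] [ 0.43147221 -0.03942168  0.13663294]
```

View pics/c5.png

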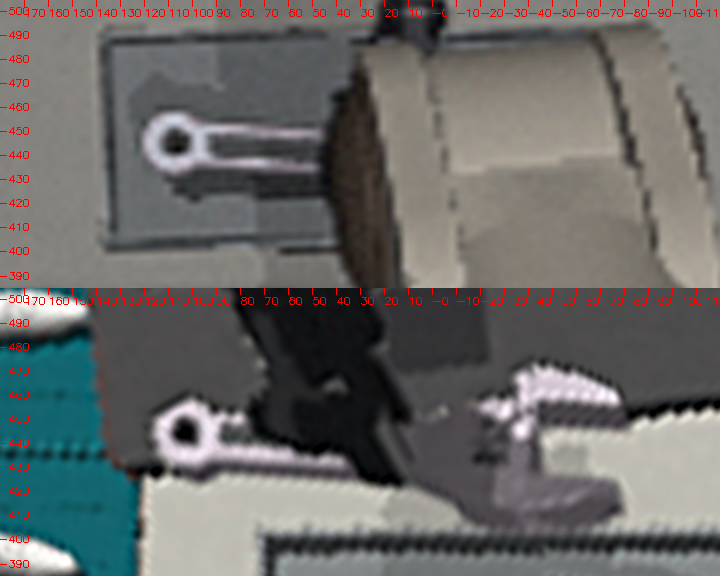

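Scene view: the wrench is held level, ring at (185,432), head and jaws near (575,450). I'll carry it above the nut with the handle at about 150°.

Emit:
{"method": "apply_moves", "body": {
  "deltas": [
    [[0.0,-0.02,0.0],0.1,0],
    [[0.0,-0.04,0.0],0.2,0],
    [[0.001,-0.06,0.0],0.3,0],
    [[0.002,-0.08,0.0],0.4,0],
    [[0.003,-0.1,0.0],0.5,0],
    [[0.004,-0.12,0.0],0.6,0],
    [[0.005,-0.14,0.0],0.7,0],
    [[0.006,-0.16,0.0],0.8,0],
    [[0.006,-0.18,0.0],0.9,0],
    [[0.006,-0.2,0.0],1.0,0],
    [[0.006,-0.216,0.0],1.107,0],
    [[0.006,-0.216,0.0],1.107,0]
  ]
}}

```text
t: 4.7
eef_pos: [0.4465, -0.1996, 0.1506]
ee_rot: [0.26, 0.966, -0.0, -0.002]
force: [-1.3, -0.3, -4.2]
opening: 0.0163
gripper_force: 89.4
```

Emit:
{"method": "apply_moves", "body": {
  "deltas": [
    [[0,0,-0.012],0,0],
    [[0,0,-0.022],0,0],
    [[0,0,-0.022],0,0],
    [[0,0,-0.022],0,0]
  ]
}}

```text
t: 5.1
eef_pos: [0.4475, -0.1961, 0.1296]
ee_rot: [0.258, 0.966, 0.0, -0.001]
force: [1.3, 0.1, -4.7]
opening: 0.0165
gripper_force: 89.3
```

Run:
```python
from h import *
o=observe(); print(o['eef_pos'],o['force'],o['moment'],o['opening'],o['ee_rot'])
R=[]
for n in('top','scene'):
    s=snap(n); R.append(grid(rect(s,.49,-.22,.14,.12,2500,.1),.49,-.22,.14,.12,2500,.01))
    save(s,f'z{n}.png')
cv2.imwrite('pics/c6.png',np.hstack(R))
```

```text
[ 0.44753807 -0.19612136  0.12963388] [ 1.31838655  0.09697609 -4.65937143] [0.02739711 0.00740268 0.00092535] 0.01652380613315477 [ 2.57998299e-01  9.66144739e-01  2.30100204e-04 -1.08037929e-03]
```

View pics/c6.png

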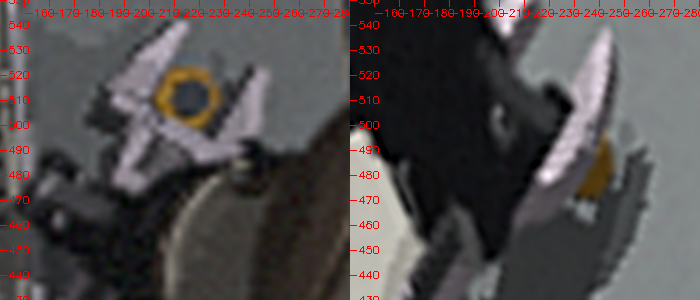

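The top view shows the nut (188,97) between the fixed jaw (tip 265,68) and the moving jaw (tip 186,22). A shift of about (−4, −5.5) mm centres it in the opening; I'll apply it and check numerically.

Emit:
{"method": "apply_moves", "body": {
  "deltas": [
    [[-0.004,-0.0055,-0.006],0,0],
    [[-0.004,-0.0055,-0.011],0,0],
    [[-0.004,-0.0055,-0.011],0,0],
    [[-0.004,-0.0055,-0.011],0,0]
  ]
}}

```text
t: 5.6
eef_pos: [0.4439, -0.2028, 0.1194]
ee_rot: [0.259, 0.966, 0.0, -0.0]
force: [-0.5, -0.1, -3.6]
opening: 0.0162
gripper_force: 89.3
```

```bash
cat >> h.py <<'E'
def wmap(s,c,yaw,z,x0,x1,y0,y1,st):
    "colour-class map in frame at c,yaw on plane z: rows x from x1 down to x0, cols y from y1 down to y0"
    xs=np.arange(x1,x0-1e-9,-st); ys=np.arange(y1,y0-1e-9,-st); gx,gy=np.meshgrid(xs,ys,indexing='ij')
    W=np.stack([c[0]+gx*np.cos(yaw)-gy*np.sin(yaw),c[1]+gx*np.sin(yaw)+gy*np.cos(yaw),np.full_like(gx,z)],-1)
    X=W@s['R'].T+s['t']
    return cv2.remap(s['image'],(s['f']*X[...,0]/X[...,2]+s['cx']).astype(np.float32),(s['f']*X[...,1]/X[...,2]+s['cy']).astype(np.float32),cv2.INTER_CUBIC),xs,ys
def show(im,xs):
    h=cv2.cvtColor(im,cv2.COLOR_RGB2HSV).astype(int)
    for i,x in enumerate(xs):
        print(f'{x*1000:4.0f} '+''.join('B' if (a[1]>110 and 10<a[0]<34) else str(min(9,a[2]//26)) for a in h[i]))
E
python3 - <<'E'
from h import *
o=observe(); print(o['eef_pos'],o['force'],o['ee_rot'])
r=o['ee_rot']; ty=np.arctan2(2*r[1]**2-1,2*r[0]*r[1]); yaw=ty-np.pi/2; print(np.degrees(yaw))
s=snap('top'); z=o['eef_pos'][2]
R=np.array([[np.cos(yaw),-np.sin(yaw)],[np.sin(yaw),np.cos(yaw)]])
c=o['eef_pos'][:2]+R@[.074,.002]; print('mouth pred',c)
im,xs,ys=wmap(s,c,yaw,z-.014,-.03,.03,-.035,.035,.00125); show(im,xs); print('wrench plane ^')
im,xs,ys=wmap(s,c,yaw,.078,-.02,.025,-.025,.025,.00125); show(im,xs)
E
```

```text
[ 0.44387199 -0.20275362  0.1193856 ] [-0.47184209 -0.12341637 -3.57262597] [ 2.58568568e-01  9.65992880e-01  6.05738023e-05 -2.18647565e-04]
-29.970288209930654
mouth pred [ 0.50897615 -0.23798781]
  30 343333333333333333333333333333333333333333443333444444444
  29 333333333333333333333333333343333333333333333334444444444
  27 333333333333333343333333333333333333333333333334433444444
  26 333333333333333333333333333333333333333333333334333344444
  25 333333333333333333333333333333333333333333333333433334444
  24 333333333333333333333333333333333334444344333333444444444
  22 333333333333333333333333333333333344333344333333444444444
  21 333333333333333333333333333333333433333343333333444444444
  20 333333344333333333333333333333344333233443333333333344443
  19 334333455433333333333333333333443332234444333333333444433
  17 343333466543333333333333333333343333355554333333333444333
  16 333333566644333333433333333333443333566654433333333443333
  15 333223567654333333333333333334433223567654433333333443333
  14 332223577654433333333334333334433223466665433333333443333
  12 33211357765443
[... 3239 characters left out ...]
 555555554321122222222BBB43322112234555455
  -4 555555554322122222222BBB43322111234555455
  -5 55555555433222222212BBBB43332111234555555
  -6 5555555444BB2222112BBBBB43332211134555555
  -8 555555544BBBBB2112BBBBBB33333221124455555
  -9 555555554BBBBBBBBBBBBBBB33333211234555554
 -10 5555556554BBBBBBBBBBBBB332333211234555554
 -11 5555556544BBBBBBBBB4333333332222234555555
 -13 55544555433BBBBB5554444444433333345555555
 -14 55554455433444445555555544444455445566655
 -15 55555555544444445655566555555555555666654
 -16 66665555544454445555566555555555566776543
 -18 66655555433454444556655566555555667765432
 -19 55555555422344333456555555556555676653222
 -20 34444444322343333345444444455445565432111
```

Emit:
{"method": "apply_moves", "body": {
  "deltas": [
    [[0.001,0.001,-0.004],0,0],
    [[0.001,0.001,-0.008],0,0],
    [[0.001,0.001,-0.012],0,0],
    [[0.001,0.001,-0.015],0,0],
    [[0.001,0.001,-0.015],0,0]
  ]
}}

```text
t: 6.15
eef_pos: [0.4446, -0.2015, 0.1039]
ee_rot: [0.258, 0.966, 0.0, -0.001]
force: [-0.3, -0.4, -4.4]
opening: 0.016
gripper_force: 89.4
```

Emit:
{"method": "apply_moves", "body": {
  "deltas": [
    [[0,0,-0.004],0,0],
    [[0,0,-0.008],0,0],
    [[0,0,-0.01],0,0],
    [[0,0,-0.011],0,0],
    [[0,0,-0.011],0,0]
  ]
}}

```text
t: 6.65
eef_pos: [0.445, -0.2017, 0.0934]
ee_rot: [0.258, 0.966, 0.0, -0.0]
force: [-0.1, 0.0, -3.7]
opening: 0.0162
gripper_force: 89.4
```

Emit:
{"method": "apply_moves", "body": {
  "deltas": [
    [[0,0,-0.002],0,0],
    [[0,0,-0.003],0,0],
    [[0,0,-0.003],0,0]
  ]
}}

```text
t: 6.95
eef_pos: [0.4452, -0.2018, 0.0921]
ee_rot: [0.258, 0.966, -0.0, 0.0]
force: [-5.1, 2.1, 11.8]
opening: 0.0165
gripper_force: 91.5
```

Emit:
{"method": "apply_moves", "body": {
  "deltas": [
    [[0.0005,0.001,0.002],0,0],
    [[0.001,0.0017,0.002],0,0],
    [[0.0015,0.0026,0.002],0,0],
    [[0.002,0.0035,0.002],0,0],
    [[0.002,0.0035,0.002],0,0]
  ]
}}

```text
t: 7.45
eef_pos: [0.447, -0.1992, 0.0926]
ee_rot: [0.259, 0.966, -0.0, 0.0]
force: [-2.1, -4.8, -2.2]
opening: 0.0162
gripper_force: 89.7
```

The fixed jaw now touches the nut flat. I'll release the wrench, lift, and shut the fingers for the worm.

Emit:
{"method": "apply_moves", "body": {
  "deltas": [
    [[-0.0005,-0.001,-0.001],0,0],
    [[-0.0005,-0.001,-0.001],0,0.2],
    [[-0.0005,-0.001,-0.001],0,0.35],
    [[-0.0005,-0.001,-0.001],0,0.4],
    [[0,0,0.03],0,0.4],
    [[0,0,0.05],0,0.4],
    [[0,0,0.05],0,0],
    [[0,0,0.05],0,0],
    [[0,0,0.05],0,0],
    [[0,0,0.05],0,0],
    [[0,0,0.05],0,0]
  ],
  "force": 60
}}

```text
t: 8.55
eef_pos: [0.4465, -0.198, 0.1417]
ee_rot: [0.258, 0.966, 0.0, -0.001]
force: [-0.7, 0.3, -0.6]
opening: -0.0002
gripper_force: 0.0
```

Run:
```python
from h import *
o=observe(); print(o['eef_pos'],o['force'],o['ee_rot'],o['opening'])
R=[]
for n in('top','scene'):
    s=snap(n); R.append(grid(rect(s,.48,-.21,.16,.16,2500,.08),.48,-.21,.16,.16,2500,.01))
cv2.imwrite('pics/c7.png',np.hstack(R))
```

```text
[ 0.44651453 -0.1979597   0.14172929] [-0.69671486  0.29794434 -0.63946314] [ 2.58374424e-01  9.66044475e-01  1.40586583e-04 -8.42419952e-04] -0.000158614582457652
```

View pics/c7.png

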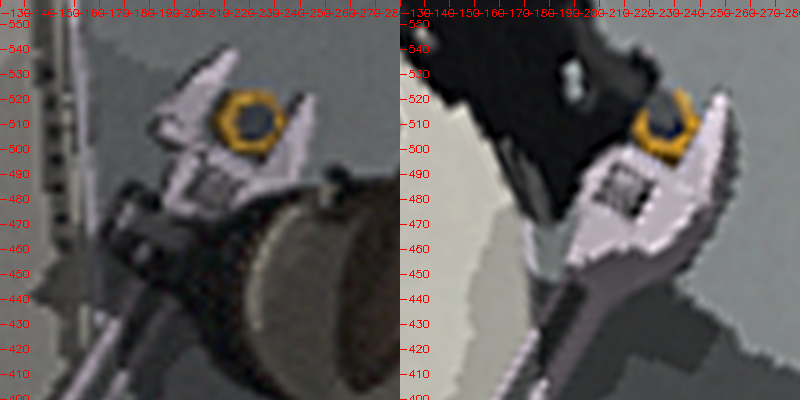

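The wrench sits round the nut; the worm shows at (215,190) in the top panel and (627,190) in the scene panel, giving (0.484, −0.218). I'll start the strokes.

Emit:
{"method": "apply_moves", "body": {
  "deltas": [
    [[0.03,-0.0155,0],0,0],
    [[0.03,-0.0155,-0.02],0,0],
    [[0.03,-0.0155,-0.036],0,0],
    [[0.03,-0.0155,-0.039],0,0],
    [[0.03,-0.0155,-0.041],0,0],
    [[0.03,-0.0155,-0.042],0,0],
    [[0.03,-0.0155,-0.042],0,0]
  ]
}}

```text
t: 9.35
eef_pos: [0.4765, -0.2136, 0.1016]
ee_rot: [0.258, 0.966, 0.0, -0.0]
force: [-2.9, 1.7, 5.1]
opening: 0.0001
gripper_force: 3.1
```

Emit:
{"method": "apply_moves", "body": {
  "deltas": [
    [[0,0,-0.0013],0,0],
    [[0.0026,-0.0015,-0.0013],0,0],
    [[0.0052,-0.003,-0.0013],0,0],
    [[0.0078,-0.0045,-0.0013],0,0],
    [[0.0104,-0.006,-0.0013],0,0],
    [[0.013,-0.0075,-0.0013],0,0],
    [[0.0156,-0.009,-0.0013],0,0]
  ]
}}

```text
t: 10.05
eef_pos: [0.4928, -0.2233, 0.1015]
ee_rot: [0.259, 0.966, -0.0, 0.0]
force: [-3.2, -0.2, 9.2]
opening: -0.0003
gripper_force: 3.7
```

Emit:
{"method": "apply_moves", "body": {
  "deltas": [
    [[0,0,0.01],0,0],
    [[-0.0156,0.009,0.01],0,0],
    [[-0.0156,0.009,0.003],0,0],
    [[-0.0156,0.009,0],0,0],
    [[-0.0156,0.009,0],0,0],
    [[-0.013,0.0075,0],0,0],
    [[-0.0104,0.006,0],0,0],
    [[-0.0078,0.0045,0],0,0],
    [[-0.0052,0.003,0],0,0],
    [[-0.0026,0.0015,0],0,0],
    [[0,0,0],0,0]
  ]
}}

```text
t: 11.15
eef_pos: [0.494, -0.2236, 0.1011]
ee_rot: [0.259, 0.966, -0.0, 0.001]
force: [-2.2, 0.6, 7.5]
opening: -0.0003
gripper_force: 3.3
```

```bash
cat > jaw.py <<'E'
from h import *
o=observe(); print(o['eef_pos'],o['force'])
s=snap('top'); yaw=np.radians(-30)
im,xs,ys=wmap(s,(.5115,-.230),yaw,.078,-.02,.022,-.03,.03,.00125); show(im[::2],xs[::2])
E
python3 jaw.py
```

```text
[ 0.49404901 -0.22364481  0.10108928] [-2.15272299  0.55245672  7.47676154]
  22 3333333333444333333333332110011100123443322222222
  19 3333332234555433333333321000000010124543322222222
  17 3333332345555433333333210000000001124433322222222
  14 3333211345654433333322100111110011234443222222222
  12 3333223466654333333221000011111112223333222222222
   9 3332223556654322111110000011111112223443332222222
   7 2222334456643211001000000001110011123454332222222
   4 0001233333321100000000000011111011112344332222222
   2 1111122211111111100000010001111001122234433222222
  -1 1222222222222222111100000000000000111233443332222
  -3 2222222222222211111110000000001110111122333332222
  -6 2222222222222211111010000010001111111112233333222
  -8 1111112111111111100000000000000000100001233333322
 -11 1101111110001111100000001100000001110000112334433
 -13 1001123211000110000000000000000100011100111223433
 -16 1111233211000000000000000000000000001110001112222
 -18 0001222111100000000000001111000000001110111111122
```

Emit:
{"method": "apply_moves", "body": {
  "deltas": [
    [[0,0,0.01],0,0],
    [[-0.0156,0.009,0.01],0,0],
    [[-0.0156,0.009,0.003],0,0],
    [[-0.0156,0.009,-0.0005],0,0],
    [[-0.0156,0.009,-0.0005],0,0],
    [[-0.013,0.0075,-0.0005],0,0],
    [[-0.0104,0.006,-0.0005],0,0],
    [[-0.0078,0.0045,-0.0005],0,0],
    [[-0.0052,0.003,-0.0005],0,0],
    [[-0.0026,0.0015,-0.0005],0,0],
    [[0,0,-0.0005],0,0]
  ]
}}

```text
t: 12.3
eef_pos: [0.4947, -0.2241, 0.1007]
ee_rot: [0.259, 0.966, -0.0, 0.002]
force: [-2.3, 0.2, 10.1]
opening: 0.0
gripper_force: 4.0
```

Emit:
{"method": "apply_moves", "body": {
  "deltas": [
    [[0,0,0.01],0,0],
    [[-0.0156,0.009,0.01],0,0],
    [[-0.0156,0.009,0.003],0,0],
    [[-0.0156,0.009,0],0,0],
    [[-0.0156,0.009,0],0,0],
    [[-0.013,0.0075,0],0,0],
    [[-0.0104,0.006,0],0,0],
    [[-0.0078,0.0045,0],0,0],
    [[-0.0052,0.003,0],0,0],
    [[-0.0026,0.0015,0],0,0],
    [[0,0,0],0,0]
  ]
}}

```text
t: 13.4
eef_pos: [0.4935, -0.223, 0.101]
ee_rot: [0.258, 0.966, 0.0, 0.0]
force: [-4.6, 0.8, 17.5]
opening: -0.0001
gripper_force: 8.0
```

Emit:
{"method": "apply_moves", "body": {
  "deltas": [
    [[0,0,0.02],0,0],
    [[-0.03,0.018,0.03],0,0],
    [[-0.05,0.035,0.05],0,0],
    [[-0.05,0.035,0.05],0,0]
  ]
}}

```text
t: 13.8
eef_pos: [0.4414, -0.1862, 0.1497]
ee_rot: [0.258, 0.966, 0.0, -0.0]
force: [2.2, -0.0, -0.8]
opening: -0.0003
gripper_force: 0.0
```

```bash
python3 jaw.py
```

```text
[ 0.44139216 -0.18622897  0.14970896] [ 2.2379758  -0.03463183 -0.77016751]
  22 4443333333333455443333333333333333333444433333333
  19 4333344333456765433334333333443332235665443333333
  17 4444433223567654333334443344444322235666544333333
  14 4444432224667654433443344444443321135666654333333
  12 444433112567765543334BBBBBBBB54332246666554333333
   9 444433224677776544BBBBBBBBBB55BBBB345666554333333
   7 44433223566666555BBBBBB33222223BBBB55666655433333
   4 4433223566667666BBBBB32222222223BBB56666665433333
   2 4332234566666665BBBBB222222222333BB55666666544333
  -1 33322356776666544BBBB22222222223BBB55666666554433
  -3 3322346666555554BBBBB4322222222BBBB56666666655443
  -6 33223455555555444BBBBBBB21112BBBBB556666666655444
  -8 33334455555556543BBBBBBBBBBBBBBBBB345666666665443
 -11 333455555555555321BBBBBBBBBBBB2211245666666665532
 -13 3445554444445544332222244433333322456666666666532
 -16 3333234555555544433444555555665544455666666666542
 -18 3322234566555555444556665555555555555566666667653
```

Emit:
{"method": "apply_moves", "body": {
  "deltas": [
    [[0.0344,-0.026,-0.02],0,0],
    [[0.0344,-0.026,-0.045],0,0],
    [[0.0344,-0.026,-0.05],0,0],
    [[0.0344,-0.026,-0.05],0,0],
    [[0.037,-0.0275,-0.05],0,0],
    [[0.0396,-0.029,-0.05],0,0],
    [[0.0422,-0.0305,-0.05],0,0],
    [[0.0448,-0.032,-0.05],0,0]
  ]
}}

```text
t: 14.65
eef_pos: [0.4848, -0.2189, 0.1011]
ee_rot: [0.259, 0.966, 0.001, -0.004]
force: [-23.9, 11.3, 50.4]
opening: 0.0001
gripper_force: 25.1
```

Emit:
{"method": "apply_moves", "body": {
  "deltas": [
    [[0.0026,-0.0015,0],0,0],
    [[0.005,-0.003,0],0,0],
    [[0.005,-0.003,0],0,0],
    [[0.0,0,0.02],0,0],
    [[-0.03,0.018,0.03],0,0],
    [[-0.05,0.035,0.05],0,0],
    [[-0.05,0.035,0.05],0,0]
  ]
}}

```text
t: 15.35
eef_pos: [0.4363, -0.1835, 0.1495]
ee_rot: [0.258, 0.966, 0.0, -0.0]
force: [1.1, -0.5, -0.3]
opening: -0.0002
gripper_force: 0.0
```

```bash
python3 jaw.py
```

```text
[ 0.43633433 -0.18349073  0.14948021] [ 1.07920454 -0.53705616 -0.28229303]
  22 4443333333333455443333333333333333334444433333333
  19 4443334333456765433333334433433332335665443333333
  17 4444333223567654333334444444444322235666544333443
  14 4444333224667654333443344444443321135666654433333
  12 444433113567765543334BBBBBBBB54432246666554433333
   9 444433224676776544BBBBBBBBBB55BBBB345666554433333
   7 44433223566666655BBBBBB32222223BBBB55666655443333
   4 4433223566667665BBBBB32222222223BBB56666665433333
   2 4332234566666665BBBBB223332222333BB55566666544333
  -1 3332235666667765BBBBB22222222223BBB55666666554433
  -3 3322346666666665BBBBB4322222222BBBB56666666655443
  -6 33223566666666544BBBBBBB21112BBBBB556666666665443
  -8 33334666666666542BBBBBBBBBBBBBBBBB345666666665443
 -11 333455555555555321BBBBBBBBBBBB2211235666656665443
 -13 3455554444445544332222244433333323456666666665544
 -16 2332234555544444433444555555665555566666677666544
 -18 3322234566555555444556665555555555566677766666643
```

The jaw is snug: the stroke stalled and the mouth is about 24.4 mm. I'll regrip the handle.

Emit:
{"method": "apply_moves", "body": {
  "deltas": [
    [[0.0105,-0.0155,0],0,0.4],
    [[0.0105,-0.0155,0],0,0.4],
    [[0.0105,-0.0155,-0.02],0,0.4],
    [[0.0105,-0.0155,-0.045],0,0.4],
    [[0.0105,-0.0155,-0.056],0,0.4],
    [[0.0105,-0.0155,-0.056],0,0.4]
  ]
}}

```text
t: 16.0
eef_pos: [0.4466, -0.1997, 0.0906]
ee_rot: [0.258, 0.966, 0.0, -0.002]
force: [-0.5, -0.5, -0.5]
opening: 0.0341
gripper_force: 0.0
```

Emit:
{"method": "apply_moves", "body": {
  "deltas": [
    [[0,0,0],0,0.2],
    [[0,0,0],0,0],
    [[0,0,0],0,0],
    [[0,0,0],0,0],
    [[0,0,0],0,0],
    [[0,0,0],0,0]
  ],
  "force": 70
}}

```text
t: 16.6
eef_pos: [0.4482, -0.2001, 0.0931]
ee_rot: [0.258, 0.966, 0.0, 0.0]
force: [0.3, 1.7, -0.9]
opening: 0.0172
gripper_force: 68.8
```

Emit:
{"method": "apply_moves", "body": {
  "deltas": [
    [[0.0038,0.0062,0],-0.1,0],
    [[0.0082,0.0121,0],-0.2,0],
    [[0.0132,0.0174,0],-0.3,0],
    [[0.0186,0.0223,0],-0.4,0],
    [[0.0186,0.0223,0],-0.4,0]
  ]
}}

```text
t: 17.1
eef_pos: [0.4672, -0.1779, 0.0931]
ee_rot: [0.445, 0.895, -0.0, 0.0]
force: [0.3, 0.3, 0.7]
opening: 0.0172
gripper_force: 69.0
```

Emit:
{"method": "apply_moves", "body": {
  "deltas": [
    [[0.0059,0.0042,0],-0.1,0],
    [[0.0123,0.0079,0],-0.2,0],
    [[0.0189,0.0109,0],-0.3,0],
    [[0.0258,0.0132,0],-0.4,0]
  ]
}}

```text
t: 17.5
eef_pos: [0.492, -0.1654, 0.093]
ee_rot: [0.614, 0.789, -0.0, -0.0]
force: [-1.9, -1.6, 0.7]
opening: 0.017
gripper_force: 69.2
```

Run:
```python
from h import *
o=observe(); print(o['eef_pos'],o['force'],o['moment'])
s=snap('top'); yaw=np.radians(-30)-.8
im,xs,ys=wmap(s,(.5115,-.230),yaw,.078,-.02,.022,-.03,.03,.00125); show(im[::2],xs[::2])
```

```text
[ 0.49200483 -0.16538519  0.09304604] [-1.89178118 -1.62200359  0.68471903] [-0.31599583  0.42788774  0.37756716]
  22 1111111222222222222222222233445556666666666666666
  19 2222111112222222222222222222222345666666666666666
  17 2222222111111222222222222222222233345566666666666
  14 2222222222221122222222222222222222222234566666666
  12 2111112222222222111222222222222222222223345566666
   9 1111112212222233222212222222222222222222111234566
   7 1111111112222222233222112222222222222222222223345
   4 1111111112221111222332222112222222222222222222112
   2 1111111111222111112222222211122222222222222222222
  -1 B111111111112222221122222222111122222222222222222
  -3 1111111111111122222111122222211111122222222222222
  -6 1111111111111121111222222222222211111222222222222
  -8 BB11111111111111111122111122222222111112222223222
 -11 11111B1111111111111111111111111222211111122222222
 -13 111111111111111B111111111122211122222111111222222
 -16 1011111111111111111111111122111111222221111112222
 -18 1111111111111111111111111111111111111222111111222
```

Emit:
{"method": "apply_moves", "body": {
  "deltas": [
    [[0.0036,0.0009,0],-0.05,0],
    [[0.0071,0.0016,0],-0.1,0],
    [[0.0071,0.0016,0],-0.1,0]
  ]
}}

```text
t: 17.85
eef_pos: [0.4995, -0.1636, 0.093]
ee_rot: [0.652, 0.758, -0.0, 0.0]
force: [-0.9, 0.1, 1.1]
opening: 0.0174
gripper_force: 69.3
```

Emit:
{"method": "apply_moves", "body": {
  "deltas": [
    [[0.0036,0.0005,0],-0.05,0],
    [[0.0036,0.0005,0],-0.05,0]
  ]
}}

```text
t: 18.05
eef_pos: [0.5028, -0.1631, 0.093]
ee_rot: [0.671, 0.742, -0.0, 0.0]
force: [-2.4, -0.2, 2.9]
opening: 0.0175
gripper_force: 69.5
```

Run:
```python
from h import *
o=observe(); print(o['eef_pos'],o['force'],o['moment'])
```

```text
[ 0.50282774 -0.16311548  0.09301198] [-2.40568167 -0.20786456  2.89332914] [-0.16311998  0.52432068  0.29280832]
```

Emit:
{"method": "apply_moves", "body": {
  "deltas": [
    [[0.0037,0.0003,0],-0.05,0],
    [[0.0037,0.0003,0],-0.05,0],
    [[0.0037,0.0003,0],-0.05,0]
  ]
}}

```text
t: 18.35
eef_pos: [0.5054, -0.1626, 0.0929]
ee_rot: [0.688, 0.725, -0.001, -0.001]
force: [-4.1, -0.3, 5.6]
opening: 0.0174
gripper_force: 70.0
```

Run:
```python
from h import *
o=observe(); print(o['eef_pos'],o['force'],o['moment'])
```

```text
[ 0.50542429 -0.1625653   0.09290942] [-4.11488432 -0.27558781  5.62792082] [-0.05447067  1.06693922  0.57816743]
```

Emit:
{"method": "apply_moves", "body": {
  "deltas": [
    [[0.0028,0.0001,0],-0.04,0],
    [[0.0028,0.0001,0],-0.04,0],
    [[0.0028,0.0001,0],-0.04,0]
  ]
}}

```text
t: 18.65
eef_pos: [0.5075, -0.1622, 0.0929]
ee_rot: [0.702, 0.712, -0.001, -0.001]
force: [-6.6, 0.9, 8.6]
opening: 0.017
gripper_force: 70.6
```

Run:
```python
from h import *
o=observe(); print(o['eef_pos'],o['force'],o['moment'])
s=snap('scene')
im,xs,ys=wmap(s,(.514,-.236),-np.pi/2,.078,-.025,.022,-.03,.03,.00125); show(im[::2],xs[::2])
```

```text
[ 0.50745168 -0.16224571  0.09288031] [-6.56363745  0.92556836  8.61442945] [-0.01450252  1.6192606   0.86570587]
  22 5555555555555443444433332212455555556665443333222
  19 5555555544567653223222222234555544467886543222222
  17 5555555544579996422223322234555432247998532222232
  14 55544444445689975322333343222332BBB57886432222333
  12 5555544445678876432234BBBBBBBBBBBBB47886432222333
   9 5555544556789997433BBBBBBBBBBBBBBBB57998643322223
   7 55554445677789987BBBBBBBBBBBBBBBBBB77997655433222
   4 55554556778888776BB44433211112BBBBBB7886434543322
   2 5554456788888876432333333332212BBBB56887533454432
  -1 5544445678888775433333333332223BBBB77875433444433
  -3 554445677888887642233333332213BBBBBB7664333444332
  -6 55444567888889975333333332212BBBBBB65544333455433
  -8 544455678888888765BBBBBBBBBBBBBBBBBB4554433445543
 -11 5544456788888876433BBBBBBBBBBBBBBBB12344443344443
 -13 5555567788888897532222BBBBBBBB3222223344444344443
 -16 5544556777777778766655567877765433334444444444443
 -18 4444345577887778888888888888875544444444444444433
 -21 4444334579987788877788888998764434444444444444433
 -23 4444433456666666555445677655443333344444444444443
```

Torque about the nut is about 1.3 N m, well above 0.22, so it is at the stop, and the mouth is still about 24 mm. I'll relieve the load and lift off.

Emit:
{"method": "apply_moves", "body": {
  "deltas": [
    [[-0.003,-0.0001,0],-0.04,0],
    [[-0.0055,-0.0003,0],0.07,0],
    [[-0.0055,-0.0003,0],0.07,0],
    [[-0.0055,-0.0003,0.003],0.07,0],
    [[-0.0055,-0.0003,0.006],0.07,0]
  ],
  "force": 90
}}

```text
t: 19.2
eef_pos: [0.5041, -0.1626, 0.0979]
ee_rot: [0.679, 0.734, -0.0, 0.0]
force: [6.0, -1.2, -17.1]
opening: 0.0158
gripper_force: 88.4
```

Run:
```python
from h import *
o=observe(); print(o['eef_pos'],o['force'],o['moment'],o['ee_rot'])
```

```text
[ 0.50414233 -0.16258599  0.09792952] [  5.95276928  -1.19678646 -17.09589247] [-0.04358621 -1.29108904  0.36566155] [ 6.79094891e-01  7.34050478e-01 -6.12944797e-05  1.46700530e-04]
```

Emit:
{"method": "apply_moves", "body": {
  "deltas": [
    [[0.001,0,0.001],0.02,0],
    [[0.001,0,0.004],0.02,0],
    [[0.001,0,0.007],0.02,0],
    [[0.001,0,0.01],0.02,0],
    [[0.001,0,0.01],0.02,0]
  ]
}}

```text
t: 19.7
eef_pos: [0.5024, -0.1644, 0.1075]
ee_rot: [0.673, 0.74, -0.002, -0.001]
force: [1.0, -6.2, -18.8]
opening: 0.016
gripper_force: 88.1
```

Emit:
{"method": "apply_moves", "body": {
  "deltas": [
    [[0,0,0.005],0,0],
    [[0,0,0.01],0,0],
    [[0,0,0.015],0,0],
    [[0,0,0.025],0,0],
    [[0,0,0.045],0,0],
    [[0,0,0.045],0,0]
  ]
}}

```text
t: 20.3
eef_pos: [0.5022, -0.1729, 0.1539]
ee_rot: [0.675, 0.738, -0.004, 0.003]
force: [1.0, -21.3, -24.8]
opening: 0.0142
gripper_force: 87.7
```

Run:
```python
from h import *
o=observe(); print(o['eef_pos'],o['force'],o['moment'],o['ee_rot'])
s=snap('scene'); P=cloud(s); a=o['eef_pos']
cv2.imwrite('pics/c8.png',np.hstack([cv2.resize(s['image'][260:400,380:520,::-1],(400,400)),cv2.resize(snap('top')['image'][200:320,410:530,::-1],(400,400))]))
for lo,hi in((-.12,-.09),(-.09,-.06),(-.06,-.03),(.04,.08)):
    p=(P[...,1]>a[1]+lo)&(P[...,1]<a[1]+hi)&(P[...,2]>.1)&(P[...,2]<.2)&(abs(P[...,0]-a[0])<.05)
    print(lo,p.sum(),np.median(P[p],0))
```

```text
[ 0.50221882 -0.17285022  0.15391366] [  1.0482074  -21.2539515  -24.82266871] [-4.46629281 -0.1547587  -0.22469999] [ 0.67518483  0.73762978 -0.00444892  0.00282209]
-0.12 0 [nan nan nan]
-0.09 1 [ 0.48399821 -0.23485964  0.10216393]
-0.06 143 [ 0.49959698 -0.21267227  0.1078694 ]
0.04 149 [ 0.4901906  -0.11155114  0.17524706]
  return _methods._mean(a, axis=axis, dtype=dtype,
  ret = um.true_divide(
```

View pics/c8.png

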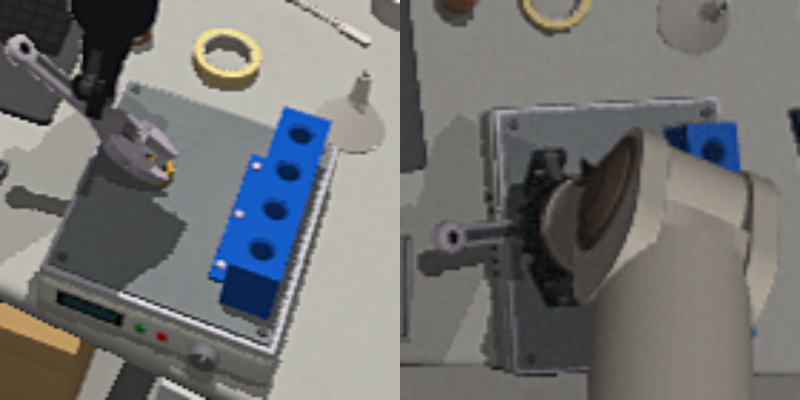

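The picture shows the wrench tilted: its head is still wedged on the nut and the handle end is raised. I'll go back down and loosen the worm before lifting.

Emit:
{"method": "apply_moves", "body": {
  "deltas": [
    [[0,0,-0.01],0,0],
    [[0,0,-0.02],0,0],
    [[0,0,-0.03],0,0],
    [[0,0,-0.04],0,0],
    [[0,0,-0.05],0,0],
    [[0,0,-0.056],0,0],
    [[0,0,-0.06],0,0],
    [[0,0,-0.06],0,0]
  ]
}}

```text
t: 21.2
eef_pos: [0.5041, -0.1541, 0.0934]
ee_rot: [0.669, 0.743, 0.002, -0.005]
force: [-4.2, 16.1, 4.4]
opening: 0.0146
gripper_force: 111.3
```

Run:
```python
from h import *
o=observe(); print(o['eef_pos'],o['force'],o['moment'],o['ee_rot'])
s=snap('scene'); P=cloud(s); a=o['eef_pos']
for lo,hi in((-.12,-.09),(-.09,-.06),(-.06,-.03),(.04,.08),(.08,.12)):
    p=(P[...,1]>a[1]+lo)&(P[...,1]<a[1]+hi)&(P[...,2]>.065)&(P[...,2]<.2)&(abs(P[...,0]-a[0])<.05)
    print(lo,p.sum(),np.median(P[p],0) if p.any() else 0)
```

```text
[ 0.50411971 -0.15414152  0.09337114] [-4.1691117  16.10302574  4.42741406] [ 3.3760661   0.85684339 -0.10431159] [ 0.66943351  0.74285282  0.00192973 -0.00497328]
-0.12 118 [ 0.50528823 -0.25427726  0.06787242]
-0.09 236 [ 0.49582097 -0.22946937  0.08114853]
-0.06 239 [ 0.49678749 -0.20023458  0.08045823]
0.04 82 [ 0.4961352  -0.09523683  0.06916322]
0.08 23 [ 0.49559808 -0.06655115  0.06705559]
```

Emit:
{"method": "apply_moves", "body": {
  "deltas": [
    [[0,0,0.001],0,0.2],
    [[0,0,0.001],0,0.4],
    [[0,0,0.001],0,0.4],
    [[0,0,0.03],0,0.4],
    [[0,0,0.05],0,0.4],
    [[0,0.04,0.09],0,0],
    [[0,0.06,0.09],0,0],
    [[0,0.06,0.09],0,0]
  ]
}}

```text
t: 22.05
eef_pos: [0.5071, -0.0993, 0.1862]
ee_rot: [0.67, 0.742, 0.002, 0.001]
force: [0.5, 0.3, 0.1]
opening: -0.0
gripper_force: 0.0
```

Run:
```python
from h import *
o=observe(); print(o['eef_pos'],o['force'],o['ee_rot'])
s=snap('top'); t=snap('scene'); P=cloud(t)
for lo,hi in((-.26,-.245),(-.245,-.23),(-.23,-.21),(-.21,-.19),(-.19,-.17),(-.17,-.14),(-.14,-.11),(-.11,-.08)):
    p=(P[...,1]>lo)&(P[...,1]<hi)&(P[...,2]>.065)&(P[...,2]<.11)&(abs(P[...,0]-.505)<.04)
    print(lo,p.sum(),np.median(P[p],0) if p.any() else 0)
cv2.imwrite('pics/c9.png',np.hstack([grid(rect(q,.5,-.18,.16,.16,2500,.078),.5,-.18,.16,.16,2500,.01) for q in(s,t)]))
```

```text
[ 0.50712783 -0.09932069  0.18616769] [0.54251892 0.25039589 0.14782541] [0.67001145 0.74234619 0.00219113 0.00141134]
-0.26 62 [ 0.50472349 -0.24963087  0.06775018]
-0.245 121 [ 0.50037744 -0.23747983  0.082622  ]
-0.23 146 [ 0.5033642  -0.21959985  0.08106887]
-0.21 140 [ 0.49837581 -0.1998015   0.08133861]
-0.19 97 [ 0.50136498 -0.18212262  0.07847011]
-0.17 82 [ 0.49939053 -0.15658289  0.07443621]
-0.14 68 [ 0.49778885 -0.12579427  0.0709745 ]
-0.11 55 [ 0.49583339 -0.09649947  0.06834611]
```

View pics/c9.png

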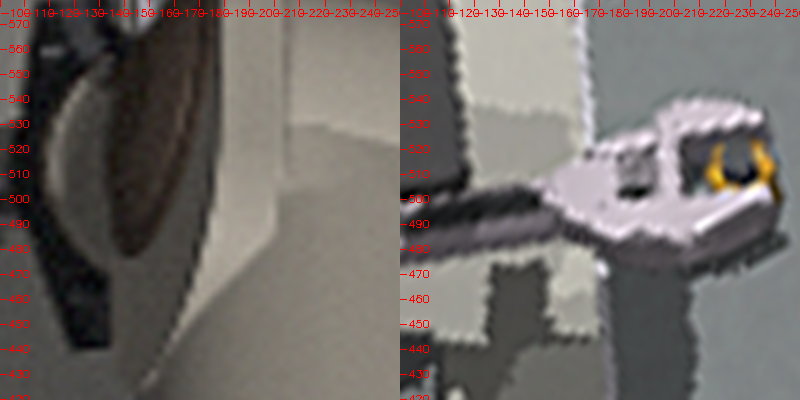

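The scene crop shows the wrench has slid back about 10 mm. The nut (740,165) is at the jaw tips, so I can pull the wrench off along its handle. I'll regrip and pull.

Emit:
{"method": "apply_moves", "body": {
  "deltas": [
    [[-0.0035,-0.03,0],0,0.4],
    [[-0.0035,-0.054,-0.02],0,0.4],
    [[-0.0035,-0.054,-0.05],0,0.4],
    [[-0.0035,-0.054,-0.08],0,0.4],
    [[-0.0035,-0.054,-0.092],0,0.4],
    [[-0.0035,-0.054,-0.094],0,0.4],
    [[-0.0035,-0.054,-0.094],0,0.1],
    [[-0.0035,-0.054,-0.094],0,0],
    [[-0.0035,-0.054,-0.094],0,0],
    [[-0.0035,-0.054,-0.094],0,0],
    [[-0.0035,-0.054,-0.094],0,0]
  ]
}}

```text
t: 23.25
eef_pos: [0.5024, -0.1571, 0.0905]
ee_rot: [0.672, 0.741, 0.0, 0.001]
force: [1.1, -1.9, -1.7]
opening: 0.0164
gripper_force: 88.3
```

Run:
```python
from h import *
o=observe(); print(o['eef_pos'],o['force'],o['moment'],o['ee_rot'],o['opening'])
```

```text
[ 0.50235802 -0.15710032  0.09049458] [ 1.13777283 -1.88014182 -1.69923721] [-0.50984449 -0.29733491  0.01693704] [6.71627789e-01 7.40887920e-01 3.39350102e-04 1.04286285e-03] 0.01638724051980879
```

Emit:
{"method": "apply_moves", "body": {
  "deltas": [
    [[-0.0004,0.005,0],0,0],
    [[-0.0009,0.01,0],0,0],
    [[-0.0013,0.015,0],0,0],
    [[-0.0017,0.02,0],0,0],
    [[-0.0022,0.025,0.001],0,0],
    [[-0.0026,0.03,0.002],0,0],
    [[-0.0026,0.03,0.002],0,0]
  ],
  "force": 100
}}

```text
t: 23.95
eef_pos: [0.5, -0.1338, 0.093]
ee_rot: [0.674, 0.738, -0.001, 0.004]
force: [-0.3, 1.3, -4.4]
opening: 0.016
gripper_force: 99.6
```

```bash
cat > chk.py <<'E'
from h import *
o=observe(); print(o['t'],o['eef_pos'],o['force'],o['moment'],o['opening'])
t=snap('scene'); P=cloud(t); a=o['eef_pos']
for lo in np.arange(-.12,.12,.02):
    p=(P[...,1]>a[1]+lo)&(P[...,1]<a[1]+lo+.02)&(P[...,2]>a[2]-.04)&(P[...,2]<a[2]+.012)&(abs(P[...,0]-a[0])<.04)
    print(round(lo,2),p.sum(),np.median(P[p],0).round(4) if p.any() else 0)
E
python3 chk.py
```

```text
23.95 [ 0.49995695 -0.13382873  0.09299212] [-0.31000095  1.3261581  -4.36770852] [0.15918781 0.05688437 0.00375676] 0.016043321489167314
-0.12 198 [ 0.4996 -0.2438  0.0647]
-0.1 196 [ 0.4917 -0.2235  0.0666]
-0.08 209 [ 0.4877 -0.2037  0.0745]
-0.06 198 [ 0.4872 -0.1847  0.0812]
-0.04 107 [ 0.4947 -0.1646  0.0825]
-0.02 72 [ 0.4905 -0.1454  0.0822]
0.0 25 [ 0.4871 -0.1218  0.078 ]
0.02 46 [ 0.4916 -0.102   0.073 ]
0.04 51 [ 0.4912 -0.084   0.0704]
0.06 51 [ 0.4879 -0.0637  0.0674]
0.08 56 [ 0.4885 -0.0462  0.0671]
0.1 1 [ 0.4911 -0.0337  0.0603]
```

Off the nut, with the wrench's full weight in the gripper. I'll lift and carry it over the tray.

Emit:
{"method": "apply_moves", "body": {
  "deltas": [
    [[0,0,0.03],0,0],
    [[0,0,0.06],0,0],
    [[-0.01,0.03,0.08],-0.05,0],
    [[-0.03,0.07,0.08],-0.1,0],
    [[-0.05,0.11,0.08],-0.14,0],
    [[-0.057,0.145,0.06],-0.14,0],
    [[-0.057,0.148,0.04],-0.14,0],
    [[-0.057,0.148,0.03],-0.14,0],
    [[-0.057,0.148,0.03],-0.14,0]
  ]
}}

```text
t: 24.9
eef_pos: [0.4402, 0.0214, 0.1205]
ee_rot: [0.722, 0.692, -0.002, -0.001]
force: [-0.3, -0.3, -4.6]
opening: 0.0161
gripper_force: 99.5
```

```bash
python3 chk.py
python3 - <<'E'
from h import *
z=observe()['eef_pos'][2]
s=snap('top');t=snap('scene')
cv2.imwrite('pics/c10.png',np.vstack([grid(rect(q,.45,.02,.28,.12,2500,z-.02),.45,.02,.28,.12,2500,.01) for q in(s,t)]))
E
```

```text
24.9 [0.44019798 0.02135369 0.12047009] [-0.32001573 -0.25113848 -4.64797798] [ 0.03547078 -0.00963079  0.01799764] 0.01613021378083979
-0.12 0 0
-0.1 56 [ 0.448  -0.0646  0.1125]
-0.08 104 [ 0.4254 -0.0482  0.1115]
-0.06 131 [ 0.4324 -0.0296  0.1112]
-0.04 100 [ 0.4327 -0.0095  0.1099]
-0.02 96 [0.432  0.0108 0.1128]
0.0 13 [0.4209 0.0266 0.1147]
0.02 27 [0.4339 0.0529 0.0996]
0.04 32 [0.4346 0.0725 0.0986]
0.06 50 [0.4377 0.0907 0.0967]
0.08 52 [0.44   0.1086 0.0944]
0.1 1 [0.445  0.1222 0.0896]
```

View pics/c10.png

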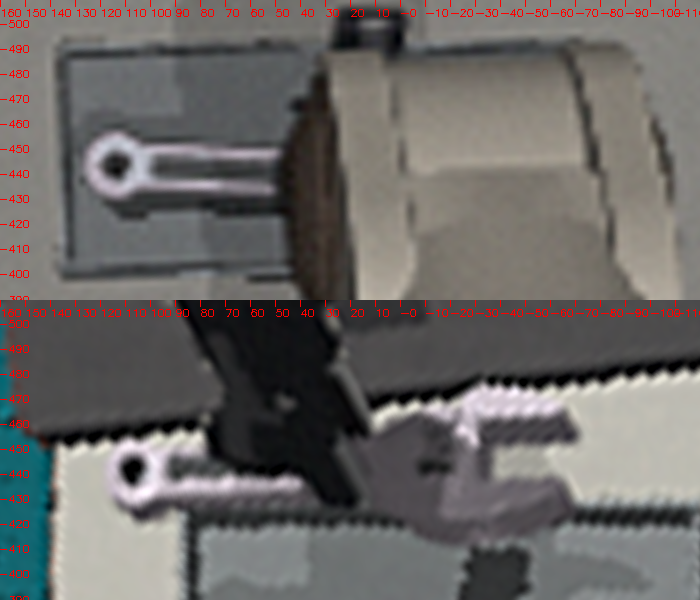

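Emit:
{"method": "apply_moves", "body": {
  "deltas": [
    [[0.003,-0.004,-0.03],0,0],
    [[0.003,-0.004,-0.055],0,0],
    [[0.003,-0.004,-0.066],0,0],
    [[0.003,-0.004,-0.073],0,0],
    [[0.003,-0.004,-0.078],0,0],
    [[0.003,-0.004,-0.083],0,0],
    [[0.003,-0.004,-0.083],0,0]
  ]
}}

```text
t: 25.75
eef_pos: [0.4457, 0.0171, 0.0391]
ee_rot: [0.722, 0.692, 0.0, 0.0]
force: [0.7, -1.6, 0.1]
opening: 0.0158
gripper_force: 100.0
```

Emit:
{"method": "apply_moves", "body": {
  "deltas": [
    [[0,0,-0.002],0,0],
    [[0,0,-0.003],0,0.15],
    [[0,0,-0.003],0,0.3],
    [[0,0,-0.003],0,0.42],
    [[0,0,-0.003],0,0.42],
    [[0,0,0.03],0,0.42],
    [[0,0,0.07],0,0.42],
    [[0,0.04,0.12],0,0.5],
    [[0,0.09,0.15],0,0.5],
    [[0,0.13,0.15],0,0.5],
    [[0,0.13,0.15],0,0.5]
  ]
}}

```text
t: 26.85
eef_pos: [0.4457, 0.1546, 0.1912]
ee_rot: [0.719, 0.695, 0.003, -0.0]
force: [-0.2, -0.2, -1.2]
opening: 0.0427
gripper_force: 0.0
```

```bash
cat > fin.py <<'E'
from h import *
o=observe(); print(o['t'],o['eef_pos'],o['ee_rot'],o['force'],o['opening'])
for n in('top','scene'):
    t=snap(n); P=cloud(t); h=cv2.cvtColor(t['image'],cv2.COLOR_RGB2HSV).astype(int)
    for lo in np.arange(-.1,.14,.02):
        p=(P[...,1]>lo)&(P[...,1]<lo+.02)&(abs(P[...,0]-.445)<.04)&(P[...,2]>.009)&(P[...,2]<.06)&(h[...,1]<60)
        print(n,round(lo,2),p.sum(),np.median(P[p],0).round(4) if p.any() else 0)
    c=t['image']; 
    # nut
    p=(h[...,0]>12)&(h[...,0]<32)&(h[...,1]>110); x0,y0,x1,y1=(450,255,478,280) if n=='top' else (422,308,450,332)
    print('\n'.join(''.join('#' if a else '.' for a in q) for q in p[y0+4:y1-5,x0+4:x1-5]))
E
python3 fin.py
```

```text
26.85 [0.44565129 0.15458177 0.19120092] [ 7.18933510e-01  6.95070688e-01  3.36433554e-03 -1.67095275e-04] [-0.23296857 -0.16485879 -1.21721226] 0.04270255394251596
top -0.1 27 [ 0.4385 -0.088   0.0126]
top -0.08 18 [ 0.4443 -0.0647  0.0191]
top -0.06 55 [ 0.4435 -0.0489  0.0203]
top -0.04 94 [ 0.4433 -0.028   0.0199]
top -0.02 85 [ 0.4397 -0.011   0.0199]
top 0.0 55 [0.4449 0.0079 0.0191]
top 0.02 47 [0.4475 0.0296 0.0167]
top 0.04 54 [0.4471 0.05   0.0146]
top 0.06 14 [0.4515 0.0628 0.0152]
top 0.08 0 0
top 0.1 0 0
top 0.12 0 0
...................
...................
...................
.........###.......
......#######......
......###..........
.....###.....#.....
.....###.....#.....
.....###.....#.....
......###...#......
.......######......
........###........
...................
...................
...................
...................
scene -0.1 57 [ 0.4431 -0.0944  0.0129]
scene -0.08 70 [ 0.4307 -0.0679  0.0171]
scene -0.06 101 [ 0.433  -0.0498  0.0207]
scene -0.04 121 [ 0.438  -0.0302  0.0199]
scene -0.02 91 [ 0.4391 -0.011   0.0204]
scene 0.0 60 [0.4417 0.0102 0.0183]
scene 0.02 55 [0.4423 0.0303 0.0181]
scene 0.04 58 [0.4435 0.0502 0.016 ]
scene 0.06 56 [0.4439 0.0705 0.0168]
scene 0.08 57 [0.446  0.0901 0.0156]
scene 0.1 55 [0.4477 0.1088 0.0162]
scene 0.12 47 [0.4472 0.1254 0.0137]
...................
...................
.......##..........
......##.....#.....
.....##......#.....
.....##......#.....
.....###....###....
....#####...###....
....##########.....
.....#########.....
.....#########.....
.....#########.....
.......#####.......
...................
...................
```

The wrench lies flat in the tray (head top z ≈ 0.020). Now the orange tube: grip point about (0.489, 0.2935), axis at 84°.

Emit:
{"method": "apply_moves", "body": {
  "deltas": [
    [[0.02,0.05,0],-0.03,0.5],
    [[0.0434,0.1,0],-0.068,0.5],
    [[0.0434,0.139,-0.03],-0.068,0.5],
    [[0.0434,0.139,-0.08],-0.068,0.5],
    [[0.0434,0.139,-0.125],-0.068,0.5],
    [[0.0434,0.139,-0.155],-0.068,0.5],
    [[0.0434,0.139,-0.166],-0.068,0.5],
    [[0.0434,0.139,-0.166],-0.068,0.5]
  ],
  "force": 25
}}

```text
t: 27.75
eef_pos: [0.4878, 0.2835, 0.0227]
ee_rot: [0.746, 0.666, -0.002, 0.0]
force: [0.9, 0.6, 0.4]
opening: 0.0428
gripper_force: 0.0
```

Emit:
{"method": "apply_moves", "body": {
  "deltas": [
    [[0,0,0],0,0.3],
    [[0,0,0],0,0.1],
    [[0,0,0],0,0],
    [[0,0,0],0,0],
    [[0,0,0],0,0],
    [[0,0,0],0,0]
  ],
  "force": 25
}}

```text
t: 28.35
eef_pos: [0.49, 0.2851, 0.0244]
ee_rot: [0.746, 0.666, 0.001, 0.001]
force: [-2.0, -0.4, 12.1]
opening: 0.015
gripper_force: 27.3
```

Emit:
{"method": "apply_moves", "body": {
  "deltas": [
    [[-0.0001,-0.0007,0.006],0,0],
    [[-0.0002,-0.0023,0.0112],0,0],
    [[-0.0005,-0.0053,0.019],0,0],
    [[-0.0009,-0.0092,0.0267],0,0],
    [[-0.0014,-0.0142,0.034],0,0],
    [[-0.002,-0.02,0.04],0,0],
    [[-0.0027,-0.0268,0.0455],0,0],
    [[-0.0035,-0.0341,0.05],0,0]
  ]
}}

```text
t: 29.15
eef_pos: [0.4848, 0.2517, 0.0733]
ee_rot: [0.745, 0.667, 0.0, 0.0]
force: [-0.6, -0.2, -0.2]
opening: 0.015
gripper_force: 24.4
```

```bash
cat > tube.py <<'E'
from h import *
import sys
o=observe(); e=o['eef_pos']; print(o['t'],e.round(4),o['force'].round(1),o['moment'].round(2),round(float(o['opening']),4),round(float(o['gripper_force']),1))
for n in ('scene','top'):
    t=snap(n); P=cloud(t); h=cv2.cvtColor(t['image'],cv2.COLOR_RGB2HSV).astype(int)
    box=(abs(P[...,0]-e[0])<.09)&(abs(P[...,1]-e[1])<.12)&(P[...,2]>.006)&(P[...,2]<e[2]+.08)
    W=box&(h[...,1]<50)&(h[...,2]>150)
    hue={'red':(0,8),'green':(40,80),'orange':(9,20)}[sys.argv[1]]
    C=box&(h[...,0]>=hue[0])&(h[...,0]<=hue[1])&(h[...,1]>140)&(h[...,2]>90)
    for nm,m in(('white',W),('cap',C)):
        k,l,st,_=cv2.connectedComponentsWithStats(m.astype(np.uint8))
        for i in range(1,k):
            if st[i,4]>12:
                q=P[l==i]; z=q[:,2]; lo=q[z<=np.percentile(z,12)]; hi=q[z>=np.percentile(z,88)]
                print(n,nm,len(q),'low',lo.mean(0).round(3),'high',hi.mean(0).round(3))
E
python3 tube.py orange
```

```text
29.15 [0.4848 0.2517 0.0733] [-0.6 -0.2 -0.2] [-0.01 -0.04  0.  ] 0.015 24.4
```

Run:
```python
from h import *
e=observe()['eef_pos']
for n in('scene','top'):
    t=snap(n);P=cloud(t);h=cv2.cvtColor(t['image'],cv2.COLOR_RGB2HSV).astype(int)
    u,v=map(int,proj(t,e-[0,0,.013])); print(n,u,v)
    for y in range(v-36,v+36,2):
        print(''.join('O' if (8<=a[0]<=22 and a[1]>130 and a[2]>80) else 'T' if (80<a[0]<100 and a[1]>100) else ('#' if a[2]<45 else 'W' if (a[1]<70 and a[2]>140) else '.') for a in h[y,u-45:u+45]))
```

```text
scene 276 262
WWWWWWWWWWWW.................###...##########.....#####.WWWWWWWW.....WW.......WWWWWWWWWWWW
WWWWWWWWWWWWW................#######..........#########.WWWWWWWWWWWWW.......WWWWWWWWWWWWWW
WWWWWWWWWWWW.................###########################...WWWWWWWWWWWWWWWWWWWWWWWWWWWWWWW
WWWWWWWWWWWWW................###############################..WWWWWWWWWWWWWWWWWWWWWWWWWWWW
WWWWWWWWWWWWW................W##############################.WWWWWWWWWWWWWWWWWWWWWWWWWWWWW
WWWWWWWWWWWWW...............###########################...#.WWWWWWWWWWWWWWWWWWWWWWWWWWWWWW
WWWWWWWWWWWWW............#......###########################TTT.WWWWWWWWWWWWWWWWWWWWWWWWWW.
WWWWWWWWWWWWWWW...###......###...#########################TTTTTTTTTWWWWWWWWWWWW###....WW..
.....########...............##TTT###################TTT##TTTTTTTTTTTTTTTWWWWWWWWWWW###....
..........................###.TT####################...##TTTTTTTTTTTTTTTTTTTTWWWWWWWW.....
.......................#......TT########################.WWWTTTTTTTTTTTTTTTTTTTTTWWW......
................#.............TT########################WWWWWWWWWTTTTTTTTTTTTTTTTTT..
[... 4777 characters left out ...]
...............................................................
...................WWW....................................................................
....................WW....................................................................
.....................W............................................................WW......
..........................................................................................
..........................................................................................
..........................................................................................
.....................................................................................W....
```

Run:
```python
from h import *
t=snap('scene'); a=cv2.resize(t['image'][200:320,205:365,::-1],(800,600),interpolation=cv2.INTER_CUBIC); cv2.imwrite('pics/c11.png',a)
```

```text
(no output)
```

View pics/c11.png

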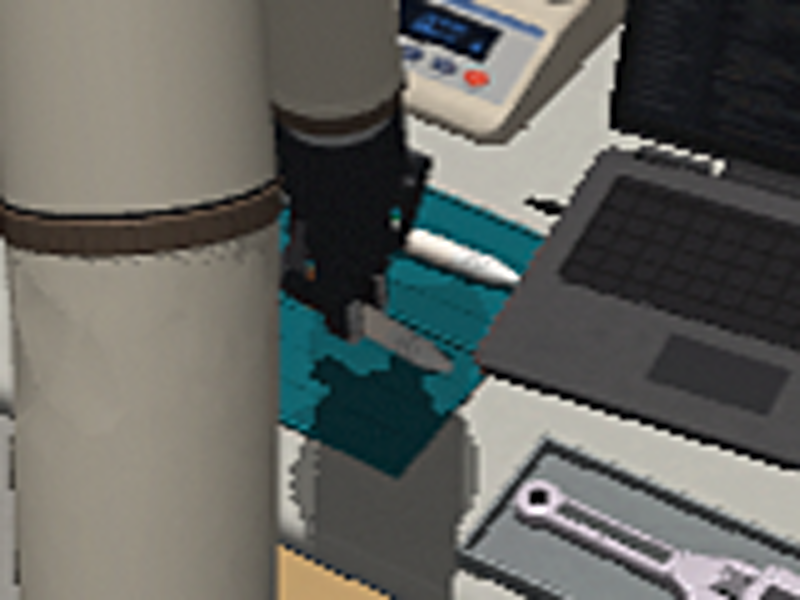

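The tube is still horizontal in the fingers with its tip at (450,370): lifting alone doesn't pivot it. I'll use the rack's right-hand top edge to push the cap up while lowering, so the tip swings down.

Emit:
{"method": "apply_moves", "body": {
  "deltas": [
    [[0,0,0.05],0,0],
    [[0,-0.03,0.1],0.05,0],
    [[0,-0.075,0.117],0.1,0],
    [[-0.005,-0.12,0.117],0.15,0],
    [[-0.01,-0.165,0.117],0.185,0],
    [[-0.015,-0.21,0.117],0.185,0],
    [[-0.02,-0.255,0.117],0.185,0],
    [[-0.025,-0.3,0.117],0.185,0],
    [[-0.03,-0.345,0.117],0.185,0],
    [[-0.035,-0.39,0.117],0.185,0],
    [[-0.04,-0.435,0.117],0.185,0],
    [[-0.04,-0.48,0.117],0.185,0]
  ],
  "force": 40
}}

```text
t: 30.6
eef_pos: [0.4442, -0.229, 0.1896]
ee_rot: [0.68, 0.733, 0.0, -0.0]
force: [1.0, 0.2, -0.1]
opening: 0.0144
gripper_force: 41.8
```

Emit:
{"method": "apply_moves", "body": {
  "deltas": [
    [[0,-0.04,0],0,0],
    [[-0.003,-0.08,0],0,0],
    [[-0.005,-0.12,0],0,0],
    [[-0.005,-0.15,0],0,0],
    [[-0.005,-0.169,0],0,0],
    [[-0.005,-0.169,0],0,0],
    [[-0.005,-0.169,0],0,0]
  ]
}}

```text
t: 31.3
eef_pos: [0.4398, -0.3959, 0.1891]
ee_rot: [0.68, 0.733, 0.0, -0.001]
force: [-0.4, 0.6, -0.9]
opening: 0.0146
gripper_force: 41.8
```

```bash
python3 tube.py orange
```

```text
31.3 [ 0.4398 -0.3959  0.1891] [-0.4  0.6 -0.9] [ 0.07  0.01 -0.08] 0.0146 41.8
scene white 48 low [ 0.474 -0.383  0.055] high [ 0.472 -0.381  0.064]
scene white 15 low [ 0.444 -0.463  0.175] high [ 0.438 -0.457  0.184]
scene white 89 low [ 0.388 -0.35   0.055] high [ 0.386 -0.352  0.063]
scene cap 69 low [ 0.429 -0.371  0.176] high [ 0.435 -0.365  0.19 ]
top white 13 low [ 0.388 -0.382  0.055] high [ 0.387 -0.349  0.062]
top cap 51 low [ 0.444 -0.361  0.182] high [ 0.437 -0.361  0.19 ]
```

Emit:
{"method": "apply_moves", "body": {
  "deltas": [
    [[0,0,-0.03],0,0],
    [[0,0,-0.045],0,0],
    [[0,0,-0.05],0,0],
    [[0,0,-0.054],0,0],
    [[0,0,-0.058],0,0],
    [[0,0,-0.062],0,0]
  ],
  "force": 20
}}

```text
t: 32.0
eef_pos: [0.4407, -0.3979, 0.1306]
ee_rot: [0.68, 0.733, -0.0, 0.002]
force: [-3.7, 0.5, 18.6]
opening: 0.0142
gripper_force: 48.6
```

```bash
python3 tube.py orange
```

```text
32.0 [ 0.4407 -0.3979  0.1306] [-3.7  0.5 18.6] [0.29 0.87 0.09] 0.0142 48.6
scene white 21 low [ 0.474 -0.384  0.056] high [ 0.468 -0.382  0.064]
scene white 67 low [ 0.386 -0.325  0.055] high [ 0.381 -0.32   0.063]
scene cap 77 low [ 0.431 -0.368  0.132] high [ 0.434 -0.368  0.147]
top cap 51 low [ 0.44  -0.359  0.133] high [ 0.437 -0.361  0.146]
```

Emit:
{"method": "apply_moves", "body": {
  "deltas": [
    [[0,0,-0.004],0,0],
    [[0,0,-0.008],0,0],
    [[0,0,-0.012],0,0],
    [[0,0,-0.016],0,0],
    [[0,0,-0.016],0,0]
  ],
  "force": 20
}}

```text
t: 32.6
eef_pos: [0.4415, -0.3983, 0.1155]
ee_rot: [0.68, 0.733, 0.0, 0.003]
force: [-3.0, 0.5, 20.9]
opening: 0.0144
gripper_force: 61.0
```

```bash
python3 tube.py orange
```

```text
32.6 [ 0.4415 -0.3983  0.1155] [-3.   0.5 20.9] [0.46 0.76 0.06] 0.0144 61.0
scene white 14 low [ 0.455 -0.385  0.054] high [ 0.455 -0.383  0.064]
scene white 63 low [ 0.386 -0.331  0.054] high [ 0.383 -0.353  0.063]
scene cap 67 low [ 0.432 -0.378  0.129] high [ 0.435 -0.376  0.148]
top cap 33 low [ 0.439 -0.359  0.132] high [ 0.441 -0.366  0.147]
```

Emit:
{"method": "apply_moves", "body": {
  "deltas": [
    [[0,0.001,-0.003],0,0],
    [[0,0.003,-0.006],0,0],
    [[0,0.005,-0.009],0,0],
    [[0,0.007,-0.012],0,0],
    [[0,0.009,-0.014],0,0],
    [[0,0.009,-0.014],0,0]
  ],
  "force": 20
}}

```text
t: 33.3
eef_pos: [0.4447, -0.3954, 0.1067]
ee_rot: [0.681, 0.732, -0.0, 0.009]
force: [-3.2, -5.1, 41.2]
opening: 0.0142
gripper_force: 74.3
```

```bash
python3 tube.py orange
```

```text
33.3 [ 0.4447 -0.3954  0.1067] [-3.2 -5.1 41.2] [-0.18  0.65 -0.02] 0.0142 74.3
scene white 64 low [ 0.386 -0.331  0.055] high [ 0.379 -0.312  0.063]
scene cap 40 low [ 0.434 -0.379  0.126] high [ 0.44  -0.375  0.145]
top cap 17 low [ 0.443 -0.362  0.134] high [ 0.446 -0.361  0.143]
```

It's tilted about 55–60°. The well wall gives a better lever for the rest, so I'll lift and measure.

Emit:
{"method": "apply_moves", "body": {
  "deltas": [
    [[0,-0.01,0.005],0,0],
    [[0,-0.01,0.03],0,0],
    [[0,-0.01,0.07],0,0],
    [[0,-0.01,0.1],0,0],
    [[0,-0.01,0.115],0,0],
    [[0,-0.01,0.115],0,0]
  ],
  "force": 30
}}

```text
t: 34.0
eef_pos: [0.4412, -0.398, 0.2149]
ee_rot: [0.68, 0.733, 0.0, 0.002]
force: [-0.2, 0.4, -0.5]
opening: 0.0146
gripper_force: 69.7
```

```bash
cat > tip.py <<'E'
# silhouette of held tube in its plane (through TCP, containing vertical and dir a): chars on that plane
from h import *
import sys
o=observe(); e=o['eef_pos']; r=o['ee_rot']; ty=np.arctan2(2*r[1]**2-1,2*r[0]*r[1]); a=ty+np.pi/2
print(o['t'],e.round(4),o['force'].round(1),'tube dir deg',np.degrees(a).round(1))
t=snap('scene'); st=.004
for z in np.arange(.07,-.1,-st):
    row=''
    for d in np.arange(.07,-.09,-st):
        p=e+[d*np.cos(a),d*np.sin(a),z]; u,v=proj(t,p); c=t['image'][int(round(v)),int(round(u))]; h=cv2.cvtColor(c[None,None],cv2.COLOR_RGB2HSV)[0,0].astype(int)
        row+='C' if (h[1]>130 and h[2]>90 and (h[0]<23 or 40<h[0]<80)) else 'B' if (100<h[0]<125 and h[1]>120) else '#' if h[2]<50 else 'W' if (h[1]<50 and h[2]>170) else '.'
    print(f'{(z)*1000:5.0f} '+row)
E
python3 tip.py
```

```text
34.0 [ 0.4412 -0.398   0.2149] [-0.2  0.4 -0.5] tube dir deg 94.4
   70 WWWBBBBBBBBB..#########WWWWWWWWWWWWWW...
   66 WWWBBBBBBBBB.##########.WWWWWWWWWWWWWW..
   62 WWWBBBBBBBBB..########BWWWWWWWWWWWWWWW..
   58 ..WBBBBBBBBBB##########.WWWWWWWWWWWWWWWW
   54 ...BBBBBBBBBB##########.WWWWWWWWWWWWWWW.
   50 ...BBBBBBBBB..####.####WWWWWWWWWWWWWWWWW
   46 ...BBBBBBBBBC.########.WWWWWWWWWWWWWWWWW
   42 ...BBBBBBBBC..B##.#.##.WWWWWWWWWWWWWWWWW
   38 ...BBBBBBB.CCCB##...##.WWWWWWWWWWWWWWWWW
   34 ...BBBBBBBCCC.###..###.WWWWWWWWWWWWWWWWW
   30 ...BBBBBBBCCCC###...##.WWWWWWWWWWWWWWWWW
   26 ...BBBBBBBC.CCB##...#B.WWWWWWWWWWWWWWWWW
   22 ...BBBBBBBCCCCB##..##B.WWWWWWWWWWWWWWWWW
   18 BBBBBBBBBBBCCCCB#...#..WWWWWWWWWWWWWW...
   14 BBBBBBBBBBB.CCC#....#.WWWWWWWWWWW.BBBBBB
   10 BWBBBBBBBBBBCCC.#..#..WWWWWWWWWWW.BBBBBB
    6 .WBBBBBBBBBB.CCB#...#.WWWWWWWWWWW.BBBBBB
    2 BBBBBBBBBBBB...##...##WWWWWWWWWWWBBBBBBB
   -2 BBBBBBBBBBBBB..##...##WWWWWWWWWWWWBBBBBB
   -6 BBBBBBBBBBBB..W######.WWWWWWWWWWWWBBBBBB
  -10 BBBBBBBBBBBB..W#######WWWWWWWWWWWWBBBBBB
  -14 BBBBBBBBBBBBB.W######.WWWWWWWWWWWWBBBBBB

[... 286 characters left out ...]
2 BBBBBBBBBBBB....WWWW......WWWWWWWWW.BBBB
  -46 BBBBBBBBBBBB##...WWWWW....WWWWWWWWWWBBBB
  -50 BBBBBBBBBBBBB.W..WWWWW.....WWWWWWWWWBBBB
  -54 BBBBBBBBBBBB....WWWWWWW....WWWWWWWWW.BBB
  -58 WBBBBBBBBBBB#....WWWWWWW...WWWWWWWWW.BBB
  -62 WBBBBBBBBBBBB.W..WW.WWWWWWWWWWWWWWWW.BBB
  -66 BBBBBBBBBBBB.....W...WWWWWWWWWWWWWWWWBBB
  -70 BBBBBBBBBBBB#........WWWWWWWWWWWWWWWWBBB
  -74 BBBBBBBBBBBBB.W.......WWWWWWWWWWWWWWW#BB
  -78 BBBBBBBBBBBBB.........WWWWWWWWWWWWWWW.BB
  -82 BBBBBBBBBBBB##W.......WWWWWWWWWWWWWWWWBB
  -86 BBBBBBBBBBBBB.W........WWWWWWWWWWWWWWWBB
  -90 BBBBBBBBBBBBB..........WWWWWWWWWWWWWWWBB
  -94 BBBBBBBBBBBB............WWWWWWWWWWWWWW#B
  -98 BBBBBBBBBBBB.#..........WWWWWWWWWWWWWWWB
```

Emit:
{"method": "apply_moves", "body": {
  "deltas": [
    [[0.03,0.02,0],0,0],
    [[0.06,0.045,0],0,0],
    [[0.1,0.07,0],0,0],
    [[0.13,0.091,0],0,0],
    [[0.13,0.091,-0.008],0,0],
    [[0.13,0.091,-0.008],0,0]
  ]
}}

```text
t: 34.65
eef_pos: [0.5689, -0.3041, 0.2008]
ee_rot: [0.679, 0.734, -0.001, -0.003]
force: [-0.9, -0.3, -0.3]
opening: 0.0144
gripper_force: 69.6
```

```bash
python3 tip.py; python3 tube.py orange
```

```text
34.65 [ 0.5689 -0.3041  0.2008] [-0.9 -0.3 -0.3] tube dir deg 94.5
   70 WWWWWWWWWWWWW##########...WW.WWWWWWWWWWW
   66 WWWWWWWWWWWW.B########.WWW..WWWWWWWWWWWW
   62 WWWWWWWWWWWWW#########.WWWWW.#..WWWWWWWW
   58 WWWWWWWWWWWWW##########WWWWWWW#.....WWWW
   54 WWWWWWWWWWWWWB########.WWWWWWWWWW..WWWWW
   50 WWWWWWWWWWWWW.########WWWWWWWWWWWWWWWWWW
   46 WWWWWWWWWWWWC.########.WWWWWWWWWWWWWWWWW
   42 WWWWWWWWWWW.C.###.####.WWWWWWWWWWWWWWWWW
   38 WWWWWWWWWWWCC.###..###WWWWWWWWWWWWWWWWWW
   34 WWWWWWWWWWCC..##...###.WWWWWWWWWWWWWWWWW
   30 WWWWWWWWWWC.C###..###B.WWWWWWWWWWWWWWWWW
   26 WWWWWWW...C.C.##...###WWWWWWWWWWWWWW.WWW
   22 WWWWW.....C.CC##....#.WWWWWWWWWWWWWW..WW
   18 WWW....W....CC##.#.##WWWWWWWWWWWWWWWWWWW
   14 WWW.......W.C.#....#.WWWWWWWWWWWWWW...WW
   10 W...........C.##..##B.WWWWWWWWWWWWW...WW
    6 W..W.........CB#####BWWWWWWWWWWWWWW....W
    2 ..W...........B#####..WWWWWWWWWWWWW...WW
   -2 ........WW....B#####.WWWWWWWWWWWWWW...WW
   -6 .....WWWWWWW..B######WWWWWWWWWWWWWW....W
  -10 ..W.WWWWWWW.W.B######WWWWWWWWWWWWWW....W
  -14 ....WWWWWWWW...#####..WWWWWWWWWWWW......
[... 773 characters left out ...]
........BBBBBBBBBBB.WW..WW
  -86 ......................BBBBBBBBBBB..W.WWW
  -90 ......................BBBBBBBBBBB..W.WWW
  -94 ......................BBBBBBBBBBB..WWWWW
  -98 ......................BBBBBBBBBBB..W.WWW
34.7 [ 0.5679 -0.306   0.2017] [-0.1 -0.4  0. ] [-0.07  0.04 -0.02] 0.0145 69.6
scene white 48 low [ 0.589 -0.373  0.055] high [ 0.597 -0.369  0.066]
scene cap 28 low [ 0.557 -0.288  0.227] high [ 0.559 -0.285  0.239]
scene cap 27 low [ 0.508 -0.234  0.075] high [ 0.507 -0.236  0.082]
top white 13 low [ 0.617 -0.212  0.053] high [ 0.616 -0.209  0.063]
top cap 20 low [ 0.562 -0.275  0.23 ] high [ 0.573 -0.279  0.237]
top cap 18 low [ 0.501 -0.234  0.071] high [ 0.507 -0.222  0.082]
```

Emit:
{"method": "apply_moves", "body": {
  "deltas": [
    [[0.003,-0.005,0],0,0],
    [[0.003,-0.005,-0.008],0,0],
    [[0.003,-0.005,-0.016],0,0],
    [[0.003,-0.005,-0.022],0,0],
    [[0.003,-0.005,-0.028],0,0],
    [[0.003,-0.005,-0.028],0,0]
  ]
}}

```text
t: 35.4
eef_pos: [0.5721, -0.3111, 0.1753]
ee_rot: [0.68, 0.733, -0.0, -0.001]
force: [-0.7, 0.5, -1.0]
opening: 0.0146
gripper_force: 69.6
```

Emit:
{"method": "apply_moves", "body": {
  "deltas": [
    [[0.0003,-0.004,0.001],0,0],
    [[0.0006,-0.008,0.002],0,0],
    [[0.0009,-0.012,0.003],0,0],
    [[0.0012,-0.016,0.0035],0,0],
    [[0.0015,-0.02,0.004],0,0],
    [[0.0015,-0.02,0.004],0,0]
  ],
  "force": 20
}}

```text
t: 36.0
eef_pos: [0.5743, -0.3254, 0.1792]
ee_rot: [0.679, 0.734, 0.002, -0.005]
force: [-1.4, 11.4, -2.6]
opening: 0.014
gripper_force: 65.5
```

Emit:
{"method": "apply_moves", "body": {
  "deltas": [
    [[0.0003,-0.004,0.0005],0,0],
    [[0.0006,-0.008,0.001],0,0],
    [[0.0009,-0.012,0.0015],0,0],
    [[0.0012,-0.016,0.0015],0,0],
    [[0.0012,-0.016,0.0015],0,0]
  ]
}}

```text
t: 36.5
eef_pos: [0.5763, -0.342, 0.1814]
ee_rot: [0.679, 0.734, 0.003, -0.004]
force: [-0.7, 10.5, -0.7]
opening: 0.0142
gripper_force: 48.8
```

```bash
python3 tip.py | head -32; python3 tube.py orange | grep cap
```

```text
36.5 [ 0.5763 -0.342   0.1814] [-0.7 10.5 -0.7] tube dir deg 94.5
   70 WWWWWWWWWWWWW.########BW#.WWWWWWWWWWWWWW
   66 WWWWWWWWWWWWWB#########W.WWWWWWWWWWWWWWW
   62 WWWWWWWWWWWWW.#########.WWWWWWWWWWWWWWWW
   58 WWWWWWWWWWWWW#########BWWWWWWWWWWWWWWWWW
   54 WWWWWWWWWWWWW#########..WWWWWWWWWWWWWWWW
   50 WWWWWWWWWWWWC#B########WWWWWWWWWWWWWWWWW
   46 WWWWWWWWWWWWCC####.###.WWWWWWWWWWWWWWWWW
   42 WWWWWWWWWWWC..####.###.WWW.WWWWWWWWWWWWW
   38 .WWWWWWWWW.CC.B##...##.WWW..WWWWWWWWWWWW
   34 ...WWWWWWWCCCC###..###.WWWW.WWWWWWWWWWWW
   30 ....WWWWWWW.C.###..###.WW....WWWWWWWWWWW
   26 .....WWWWWW.C.B##..##B.WW....WWWWWWWWWWW
   22 .....WWWWWWW.CB##..###.WW....WWWWWWWWWWW
   18 ......WWWWW..C.#...#.WWWW....WWWWWWWWWWW
   14 ......WWWWWW.CC##.###WWWW....WWWWWWWWWWW
   10 .W#..WWWWWWW...##..##.WWW....WWWWWWWWWWW
    6 WW...WWWWWWWW.####.##.WW.....WWWWWWWWWWW
    2 WWW...WWWWWWW..######WWW.......WWWWWWWWW
   -2 WWW...WWWWWWW..#####..WWW......WWWWWWWWW
   -6 W.....WWWWWWWW######B.WWW.......WWWWWWWW
  -10 W....WWWWWWWWW.######.WW.........WWWWWWW
  -14 ......WWWWWWWW.#.###..WW.........WWWWWWW
  -18 .....WWWWWWWWW..####.WWW..........WWWWWW
  -22 .....WWWWWWWWWW.####.WW...........WWWWWW
  -26 ....WWWWWWWWWWW.####..W............WWWWW
  -30 ....WWWWWWWWWWW.####.WWW...........WWWWW
  -34 ..WWWWWWWWWW..BB####..B............WWWWW
  -38 WWWWWWWWWWWWBBBB....BBB............WWWWW
  -42 WWWWWWWWWWWW.BBB....BBB............WWWWW
  -46 WWWWWWWWWWWW.BBB.....BB..........WWWWWWW
  -50 WWWWWWWWWWWWBBBB.....BB...........WWWWWW
scene cap 19 low [ 0.565 -0.326  0.207] high [ 0.576 -0.321  0.223]
scene cap 28 low [ 0.51  -0.227  0.074] high [ 0.504 -0.236  0.082]
```

Emit:
{"method": "apply_moves", "body": {
  "deltas": [
    [[0,-0.004,0],0,0],
    [[0,-0.004,-0.004],0,0],
    [[-0.001,0,-0.008],0,0],
    [[-0.001,0.003,-0.012],0,0],
    [[-0.001,0.004,-0.014],0,0]
  ]
}}

```text
t: 37.15
eef_pos: [0.5753, -0.3426, 0.1687]
ee_rot: [0.68, 0.734, 0.001, -0.0]
force: [1.0, 3.6, 3.0]
opening: 0.0142
gripper_force: 43.9
```

```bash
python3 tip.py | head -30; python3 tube.py orange | grep cap;python3 - <<'E'
from h import *
t=snap('scene'); a=cv2.resize(t['image'][235:355,420:540,::-1],(600,600),interpolation=cv2.INTER_CUBIC); cv2.imwrite('pics/c12.png',a)
E
```

```text
37.15 [ 0.5753 -0.3426  0.1687] [1.  3.6 3. ] tube dir deg 94.4
   70 WWWWWWWWWWWWW##########WWWWWWWWWWWWWWWWW
   66 WWWWWWWWWWWWW#########..WWWWWWWWWWWWWWWW
   62 WWWWWWWWWWWWWB########BWWWWWWWWWWWWWWWWW
   58 WWWWWWWWWWWWW##########WWWWWWWWWWWWWWWWW
   54 WWWWWWWWWWWWWB########..WW.WWWWWWWWWWWWW
   50 ..WWWWWWWWWWW##########WWW..WWWWWWWWWWWW
   46 ....WWWWWWWCC.B###.###WWWWW.WWWWWWWWWWWW
   42 ....WWWWWWW.CC###..###.WW....WWWWWWWWWWW
   38 .....WWWWW..C.B#...##B.WW....WWWWWWWWWWW
   34 .....WWWWW.CCCB##..###.WW....WWWWWWWWWWW
   30 .....WWWWWW.CC###..##B.WW....WWWWWWWWWWW
   26 ......WWWWW.C.B#...##B.WW....WWWWWWWWWWW
   22 WW...WWWWWW...###..##B.WW....WWWWWWWWWWW
   18 WWW..WWWWWW.CC.#....#WWW......WWWWWWWWWW
   14 WW....WWWWW.CC###.###WWW.......WWWWWWWWW
   10 WW....WWWWWW.C##...##.WW.......WWWWWWWWW
    6 W.....WWWWWWW.####.#B.WWW.......WWWWWWWW
    2 .....WWWWWWWW.#######WWW........WWWWWWWW
   -2 .....WWWWWWWW..######.W..........WWWWWWW
   -6 .....WWWWWWWW..######.W...........WWWWWW
  -10 .....WWWWWWWWW######BWWW..........WWWWWW
  -14 ...WWWWWWWWWWW.######WWW...........WWWWW
  -18 ...WWWWWWWWWW....###..W............WWWWW
  -22 .WWWWWWWWWWW.B..####.BB...........WWWWWW
  -26 WWWWWWWWWWWWBBB.####.BBW...........WWWWW
  -30 WWWWWWWWWWWW.BB..###.BB...........WWWWWW
  -34 WWWWWWWWWWWW.BB.####.BB..........WWWWWWW
  -38 WWWWWWWWWWWWBBBB...BBBBW..........WWWWWW
  -42 WWWWWWWWWWWW.BBB....BBB.........WWWWWWWW
scene cap 18 low [ 0.566 -0.322  0.203] high [ 0.573 -0.324  0.211]
scene cap 28 low [ 0.51  -0.237  0.074] high [ 0.501 -0.241  0.083]
```

Emit:
{"method": "apply_moves", "body": {
  "deltas": [
    [[-0.001,0.001,-0.004],0,0],
    [[-0.001,0.001,-0.008],0,0],
    [[-0.001,0.001,-0.012],0,0],
    [[-0.001,0.001,-0.016],0,0],
    [[-0.001,0.001,-0.016],0,0]
  ]
}}

```text
t: 37.85
eef_pos: [0.5749, -0.3426, 0.1527]
ee_rot: [0.68, 0.733, 0.001, 0.001]
force: [2.7, 4.4, 2.7]
opening: 0.0147
gripper_force: 43.9
```

Emit:
{"method": "apply_moves", "body": {
  "deltas": [
    [[0,0.001,-0.003],0,0],
    [[0,0.001,-0.003],0,0.2],
    [[0,0.001,-0.003],0,0.4],
    [[0,0.001,-0.003],0,0.45],
    [[0,0.001,-0.003],0,0.45],
    [[0,0.001,0.03],0,0.45],
    [[0,0.001,0.08],0,0.45],
    [[0,0.04,0.1],0,0.45],
    [[0,0.08,0.1],0,0.45]
  ]
}}

```text
t: 38.75
eef_pos: [0.5748, -0.2654, 0.2565]
ee_rot: [0.682, 0.732, 0.001, 0.004]
force: [0.3, -0.2, -1.3]
opening: 0.0382
gripper_force: 0.0
```

```bash
cat > caps.py <<'E'
from h import *
o=observe(); print(o['t'],o['eef_pos'],o['ee_rot'],o['force'])
for n in('top','scene'):
    t=snap(n);P=cloud(t);h=cv2.cvtColor(t['image'],cv2.COLOR_RGB2HSV).astype(int)
    for nm,a,b in(('red',0,8),('green',40,80),('orange',9,20)):
        m=(h[...,0]>=a)&(h[...,0]<=b)&(h[...,1]>140)&(h[...,2]>80)&(P[...,0]>.35)&(P[...,0]<.66)&(P[...,1]<.5)&(P[...,1]>-.45)&(P[...,2]>.01)&(P[...,2]<.25)
        k,l,st,ce=cv2.connectedComponentsWithStats(m.astype(np.uint8))
        for i in range(1,k):
            if st[i,4]>12:
                q=P[l==i]; hi=q[q[:,2]>np.percentile(q[:,2],60)]; print(n,nm,st[i,4],np.median(q,0).round(4),'top',hi.mean(0).round(4),q[:,2].min().round(4))
E
python3 caps.py
```

```text
38.75 [ 0.57478946 -0.26541722  0.25652549] [0.681707   0.73161485 0.00077803 0.00383082] [ 0.3262009  -0.15367682 -1.32777879]
top red 31 [0.6006 0.4443 0.0218] top [0.5997 0.4441 0.0245] 0.0135
top green 33 [0.5912 0.3137 0.0231] top [0.5898 0.317  0.0258] 0.0121
top orange 17 [ 0.5108 -0.2233  0.0792] top [ 0.5126 -0.2225  0.0819] 0.0719
scene orange 78 [ 0.566  -0.3367  0.1778] top [ 0.5692 -0.336   0.1808] 0.1579
scene orange 17 [ 0.5026 -0.2432  0.0785] top [ 0.5059 -0.2451  0.0812] 0.0748
```

Orange is home (cap from 0.158 to 0.181). Next is the green tube.

Emit:
{"method": "apply_moves", "body": {
  "deltas": [
    [[0.0,0.05,0],0,0.5],
    [[0.0,0.1,0],0,0.5],
    [[0.005,0.15,0],0,0.5],
    [[0.005,0.2,0],0.028,0.5],
    [[0.01,0.25,0],0.028,0.5],
    [[0.01,0.3,0],0.028,0.5],
    [[0.015,0.35,0],0.028,0.5],
    [[0.018,0.4,0],0.028,0.5],
    [[0.018,0.45,0],0.028,0.5],
    [[0.018,0.5,0],0.028,0.5],
    [[0.018,0.545,-0.05],0.028,0.5],
    [[0.018,0.545,-0.1],0.028,0.5]
  ]
}}

```text
t: 40.05
eef_pos: [0.5923, 0.2872, 0.1677]
ee_rot: [0.667, 0.745, 0.004, -0.0]
force: [0.8, 0.5, -0.7]
opening: 0.0422
gripper_force: 0.0
```

Emit:
{"method": "apply_moves", "body": {
  "deltas": [
    [[0,0,0],0,0.5],
    [[0,0,0],0,0.5],
    [[0,0,0],0,0.5]
  ]
}}

```text
t: 40.35
eef_pos: [0.5937, 0.278, 0.1686]
ee_rot: [0.671, 0.742, 0.001, 0.001]
force: [-0.2, 0.3, 0.2]
opening: 0.0428
gripper_force: 0.0
```

Emit:
{"method": "apply_moves", "body": {
  "deltas": [
    [[0,0.004,-0.05],0,0.5],
    [[0,0.004,-0.095],0,0.5],
    [[0,0.004,-0.125],0,0.5],
    [[0,0.004,-0.14],0,0.5],
    [[0,0.004,-0.143],0,0.5],
    [[0,0.004,-0.143],0,0.5],
    [[0,0.004,-0.143],0,0.2],
    [[0,0.004,-0.143],0,0],
    [[0,0.004,-0.143],0,0],
    [[0,0.004,-0.143],0,0],
    [[0,0.004,-0.143],0,0]
  ],
  "force": 25
}}

```text
t: 41.45
eef_pos: [0.5933, 0.2844, 0.0256]
ee_rot: [0.67, 0.743, 0.002, 0.001]
force: [0.3, 0.0, 7.7]
opening: 0.0152
gripper_force: 24.9
```

Emit:
{"method": "apply_moves", "body": {
  "deltas": [
    [[0,0,0.04],0,0],
    [[-0.01,0,0.09],0,0],
    [[-0.03,-0.03,0.13],0,0],
    [[-0.05,-0.06,0.165],0,0],
    [[-0.07,-0.1,0.165],0,0],
    [[-0.09,-0.14,0.165],0,0],
    [[-0.11,-0.18,0.165],0,0],
    [[-0.13,-0.22,0.165],0,0],
    [[-0.153,-0.26,0.165],0,0],
    [[-0.153,-0.305,0.165],0,0],
    [[-0.153,-0.35,0.165],0,0],
    [[-0.153,-0.395,0.165],0,0]
  ],
  "force": 40
}}

```text
t: 42.65
eef_pos: [0.4385, -0.1128, 0.1893]
ee_rot: [0.67, 0.743, 0.001, 0.001]
force: [0.9, -0.6, 0.1]
opening: 0.0144
gripper_force: 40.0
```

Emit:
{"method": "apply_moves", "body": {
  "deltas": [
    [[0,-0.045,0],0,0],
    [[0,-0.09,0],0,0],
    [[0,-0.135,0],0,0],
    [[0,-0.18,0],0,0],
    [[0,-0.225,0],0,0],
    [[0,-0.265,0],0,0],
    [[0,-0.287,0],0,0],
    [[0,-0.287,0],0,0],
    [[0,-0.287,0],0,0]
  ]
}}

```text
t: 43.55
eef_pos: [0.4383, -0.3983, 0.1884]
ee_rot: [0.67, 0.742, 0.0, -0.0]
force: [0.5, 0.6, -0.7]
opening: 0.0142
gripper_force: 40.0
```

```bash
python3 tube.py green; python3 caps.py | grep -v green
```

```text
43.55 [ 0.4383 -0.3983  0.1884] [ 0.5  0.6 -0.7] [ 0.05  0.05 -0.02] 0.0142 40.0
scene white 47 low [ 0.476 -0.382  0.055] high [ 0.473 -0.381  0.065]
scene white 18 low [ 0.444 -0.466  0.174] high [ 0.44  -0.462  0.182]
scene white 92 low [ 0.391 -0.356  0.054] high [ 0.386 -0.348  0.063]
scene cap 37 low [ 0.431 -0.37   0.18 ] high [ 0.432 -0.369  0.19 ]
top white 13 low [ 0.387 -0.366  0.054] high [ 0.387 -0.352  0.062]
43.65 [ 0.43903773 -0.3967187   0.1882751 ] [ 6.69183271e-01  7.43097098e-01  5.74519666e-04 -3.50238840e-04] [-0.38825591  0.76094167 -0.21192599]
top red 28 [0.6005 0.444  0.0221] top [0.6006 0.4458 0.0261] 0.0142
top orange 46 [ 0.5709 -0.3295  0.1796] top [ 0.5702 -0.3289  0.1814] 0.1744
scene red 30 [0.5956 0.4377 0.0228] top [0.5974 0.437  0.0265] 0.0118
scene orange 78 [ 0.5655 -0.3366  0.178 ] top [ 0.5684 -0.3371  0.1818] 0.1568
scene orange 15 [ 0.5046 -0.2432  0.0787] top [ 0.5057 -0.2445  0.082 ] 0.0763
```

Emit:
{"method": "apply_moves", "body": {
  "deltas": [
    [[0,0,-0.03],0,0],
    [[0,0,-0.045],0,0],
    [[0,0,-0.052],0,0],
    [[0,0,-0.057],0,0],
    [[0,0,-0.062],0,0],
    [[0,0,-0.066],0,0],
    [[0,0,-0.07],0,0],
    [[0,0,-0.074],0,0],
    [[0,0,-0.078],0,0],
    [[0,0,-0.078],0,0]
  ],
  "force": 20
}}

```text
t: 44.75
eef_pos: [0.4418, -0.4033, 0.1147]
ee_rot: [0.67, 0.742, -0.001, 0.006]
force: [1.7, -6.9, 14.4]
opening: 0.0143
gripper_force: 55.5
```

```bash
python3 tube.py green
```

```text
44.75 [ 0.4418 -0.4033  0.1147] [ 1.7 -6.9 14.4] [-0.96 -0.27 -0.02] 0.0143 55.5
scene white 17 low [ 0.458 -0.384  0.055] high [ 0.467 -0.382  0.063]
scene white 62 low [ 0.388 -0.341  0.054] high [ 0.379 -0.316  0.063]
scene cap 20 low [ 0.439 -0.372  0.128] high [ 0.442 -0.378  0.138]
```

Emit:
{"method": "apply_moves", "body": {
  "deltas": [
    [[0,0,-0.003],0,0],
    [[0,0,-0.006],0,0],
    [[0,0.001,-0.009],0,0],
    [[0,0.002,-0.012],0,0],
    [[0,0.002,-0.012],0,0]
  ]
}}

```text
t: 45.35
eef_pos: [0.443, -0.4057, 0.1055]
ee_rot: [0.671, 0.742, -0.002, 0.01]
force: [0.1, -12.5, 24.6]
opening: 0.0144
gripper_force: 66.5
```

Emit:
{"method": "apply_moves", "body": {
  "deltas": [
    [[0,-0.01,0.005],0,0],
    [[0,-0.01,0.03],0,0],
    [[0,-0.01,0.07],0,0],
    [[0,-0.01,0.1],0,0],
    [[0,-0.005,0.115],0,0],
    [[0,-0.005,0.115],0,0]
  ],
  "force": 30
}}

```text
t: 45.95
eef_pos: [0.4398, -0.4008, 0.215]
ee_rot: [0.669, 0.743, 0.001, 0.001]
force: [-0.4, 0.2, 0.2]
opening: 0.0147
gripper_force: 57.8
```

```bash
python3 tip.py; python3 tube.py green
```

```text
45.95 [ 0.4398 -0.4008  0.215 ] [-0.4  0.2  0.2] tube dir deg 96.0
   70 WW.BB....BB.W.########BWWWWWWWWWWWWWW...
   66 WWBBB...BBBBW##########.WWWWWWWWWWWWW...
   62 WWBBB....BBB.B#########.WWWWWWWWWWWWWW..
   58 ..BBB....BBB..########BWWWWWWWWWWWWWWW..
   54 ..BBBB.BBBBB.##########.WWWWWWWWWWWWWWW.
   50 ..BBBBBBBBBB..####..###WWWWWWWWWWWWWWWWW
   46 ..BBBBBBBBBB..B########WWWWWWWWWWWWWWWWW
   42 ..BBBBBBBBBB.W###...##.WWWWWWWWWWWWWWWWW
   38 ..BBBBBBBBBB..###...##.WWWWWWWWWWWWWWWWW
   34 ..BBBBBBBBBBC.B###..##.WWWWWWWWWWWWWWWWW
   30 ..BBBBBBBB.C..###...##.WWWWWWWWWWWWWWWWW
   26 ..BBBBBBBBCC..####..##.WWWWWWWWWWWWWWWWW
   22 BBBBBBBBB.CC..####..##.WWWWWWWWWWWWWWWWW
   18 BBBBBBBBBCC....##...#..WWWWWWWWWWWWWW.B.
   14 WBBBBBBBBBC....#....#.WWWWWWWWWW.B.B.BBB
   10 WBBBBBBBBBC....##...##WWWWWWWWWWWBBBBBBB
    6 .BBBBBBBBBB....###..##WWWWWWWWWW.BBBBBBB
    2 BBBBBBBBBBB....###..##.WWWWWWWWWWBBBBBBB
   -2 BBBBBBBBBBBB...###.###.WWWWWWWWWWBBBBBBB
   -6 BBBBBBBBBBBB...#######WWWWWWWWWWWBBBBBBB
  -10 BBBBBBBBBBBB.W.######BWWWWWWWWWWWBBBBBBB
  -14 BBBBBBBBBBBB.W..######.WWWWWWWWWWWBBBBBB
[... 643 characters left out ...]
WWWWWWWWWWW.BBB
  -74 BBBBBBBBBBBB#.........WWWWWWWWWWWWWW#BBB
  -78 BBBBBBBBBBBB#WW.......WWWWWWWWWWWWWWWBBB
  -82 BBBBBBBBBBBB#.........WWWWWWWWWWWWWWWBBB
  -86 BBBBBBBBBBBB#..#.......WWWWWWWWWWWWWW#BB
  -90 BBBBBBBBBBBB#.W........WWWWWWWWWWWWWWBBB
  -94 BBBBBBBBBBBB............WWWWWWWWWWWWWWBB
  -98 BBBBBBBBBBBB...#.........WWWWWWWWWWWWWBB
46.0 [ 0.439  -0.4003  0.2132] [-1.1 -0.5 -0.9] [ 0.03 -0.03 -0.01] 0.0145 57.8
scene white 65 low [ 0.467 -0.383  0.056] high [ 0.456 -0.382  0.065]
scene white 93 low [ 0.389 -0.346  0.055] high [ 0.388 -0.35   0.064]
scene cap 21 low [ 0.44  -0.37   0.231] high [ 0.441 -0.376  0.24 ]
top white 13 low [ 0.387 -0.36   0.054] high [ 0.388 -0.367  0.06 ]
```

Emit:
{"method": "apply_moves", "body": {
  "deltas": [
    [[0.02,0.025,0.005],0,0],
    [[0.045,0.05,0.005],0,0],
    [[0.07,0.075,0.005],0,0],
    [[0.085,0.092,0],0,0],
    [[0.085,0.092,0],0,0],
    [[0.085,0.092,-0.006],0,0],
    [[0.085,0.092,-0.006],0,0]
  ]
}}

```text
t: 46.8
eef_pos: [0.5214, -0.3101, 0.2053]
ee_rot: [0.67, 0.742, -0.001, -0.002]
force: [-0.2, -0.1, 0.1]
opening: 0.0144
gripper_force: 57.8
```

```bash
python3 tip.py|tail -32
```

```text
26 W....WWWWWWC..###..###W.CCCC.WWWWWW.....
   22 W......W..CC..##...###W.CCCC.W.WWWW.....
   18 WW........C.........#.W.CCCC.WWWWW.W....
   14 WW........CC..###.###WW.CCCC.WWWWW......
   10 WW............##...##.WC.CCC.WWWWWW.....
    6 WWW...........##...##.WW.CCC.WWWWW......
    2 WWWW........#.######BWW..CCC..W.WW......
   -2 WWWWW......W.########W.BBCC..BBB.W......
   -6 WWWWWW.WWWWWWW######..BBB...BBBBBW......
  -10 WWWWWWWWWWWWWW######B.BBB....BBB.W......
  -14 WWWWWWWWWWWWWWW######..BB....BBB.W......
  -18 WWWWWWWWWWWWWWW.####...BB....BBBBW......
  -22 WWWWWWWWWWWWWWW.####....B....BBB.W......
  -26 WWWWWWWWWWWWWWW.####....B....BBB.W......
  -30 ......W.W.W.W....###.........BBB..WW....
  -34 ................####.........BBB......WW
  -38 .............................BBB..W.WWWW
  -42 ............................BBBBB.WWWWWW
  -46 ............................BBBBB..WWWWW
  -50 ......................B......BBB..W.WWWW
  -54 ......................BB.....BBB..WWWWWW
  -58 ......................BBB....BBB...WWWWW
  -62 ......................BBBBB..BBBB...WWWW
  -66 ......................BBBBBBBBBB..WWWWWW
  -70 ......................BBBBBBBBBBB..WWWWW
  -74 ..................BBBBBBBBBBBBBBB...WWWW
  -78 ...................BBBBBBBBBBBBB.#WWWWWW
  -82 ...................BWBBBBBBBBBBBB.WWWWWW
  -86 ..................BWWBBBBBBBBBBBB...WWWW
  -90 ..................B..BBBBBBBBBBB..W..WWW
  -94 ...................BBBBBBBBBBBBBB.WW.WWW
  -98 ...................BBBBBBBBBBBBBB.W..WWW
```

Emit:
{"method": "apply_moves", "body": {
  "deltas": [
    [[0.003,0.003,0],0,0],
    [[0.003,0.003,-0.008],0,0],
    [[0.003,0.003,-0.016],0,0],
    [[0.003,0.003,-0.022],0,0],
    [[0.003,0.003,-0.028],0,0],
    [[0.003,0.003,-0.028],0,0]
  ]
}}

```text
t: 47.45
eef_pos: [0.5258, -0.306, 0.178]
ee_rot: [0.67, 0.743, -0.0, -0.001]
force: [0.1, 0.4, 0.5]
opening: 0.0143
gripper_force: 57.8
```

Emit:
{"method": "apply_moves", "body": {
  "deltas": [
    [[0.0004,-0.004,0.001],0,0],
    [[0.0008,-0.008,0.002],0,0],
    [[0.0012,-0.012,0.003],0,0],
    [[0.0016,-0.016,0.004],0,0],
    [[0.002,-0.02,0.005],0,0],
    [[0.0024,-0.024,0.0055],0,0],
    [[0.0028,-0.028,0.006],0,0],
    [[0.0032,-0.032,0.006],0,0],
    [[0.0032,-0.032,0.006],0,0]
  ],
  "force": 20
}}

```text
t: 48.35
eef_pos: [0.5302, -0.3342, 0.1854]
ee_rot: [0.669, 0.743, 0.002, -0.003]
force: [-1.6, 10.0, 4.2]
opening: 0.0142
gripper_force: 46.6
```

Emit:
{"method": "apply_moves", "body": {
  "deltas": [
    [[0.0004,-0.004,0],0,0],
    [[0.0008,-0.008,0],0,0],
    [[0.001,-0.012,0],0,0],
    [[0.001,-0.015,0],0,0],
    [[0.001,-0.015,0],0,0]
  ]
}}

```text
t: 48.85
eef_pos: [0.5313, -0.3496, 0.1857]
ee_rot: [0.669, 0.743, 0.002, -0.002]
force: [-2.6, 8.9, 6.4]
opening: 0.0147
gripper_force: 34.2
```

```bash
python3 tip.py|head -34
```

```text
48.85 [ 0.5313 -0.3496  0.1857] [-2.6  8.9  6.4] tube dir deg 96.0
   70 .....WWWWWWWW.########BWW...WWWWWWWWWWW.
   66 ...W.WWWWWWWW.#########W....WWWWWWWWWWWW
   62 ......WWWWWWW##########W....WWWWWWWWWWW.
   58 W.#...WWWWWWW##########.....WWWWWWWWWWWW
   54 WW...WWWWWWWW.####.###B.....WWWWWWWWWWWW
   50 WWW..WWWWWWWW.########.W....WWWWWWWWWWWW
   46 WWW...WWWWWWWW####.##..W.....WWWWWWWWWWW
   42 WW....WWWWWW..###...#..W......WWWWWWWWWW
   38 W.....WWWWW...###...##.WW.....WWWWWWWWWW
   34 .....WWWWWWC..###..###.WW......WWWWWWWWW
   30 .....WWWWWW#..###...##.W........WWWWWWWW
   26 .....WWWWWW#..###...##.W........WWWWWWWW
   22 .....WWWWWW...###..##B.W.........WWWWWWW
   18 ....WWWWWWW...#.#...#............WWWWWWW
   14 ...WWWWWWWW....##................WWWWWWW
   10 WWWWWWWWWWW.#.##....#B.W.........WWWWWWW
    6 WWWWWWWWWWWWB..##...#B.W.........WWWWWWW
    2 WWWWWWWWWWWWB..######B............WWWWWW
   -2 WWWWWWWWWWWWB..######B.W........WWWWWWWW
   -6 WWWWWWWWWWWWB..######B...........WWWWWWW
  -10 WWWWWWWWWWWWBB.#######..........WWWWWWWW
  -14 WWWWWWWWWWWWBB.######B.W.......WWWWWWWWW
  -18 ............BB..####.B..W.....WWWWWWWWWW
  -22 ............BB...###.B......WWWWWWWWWWWW
  -26 ............BB...###.B..W.WWWWWWWWWWWWWW
  -30 ............BB..####.BB..WWWWWWWWWWWWWWW
  -34 ............BBB.####.B....WWWWWWWWWWWWWW
  -38 ............BBB..#..BB....WWWWWWWWWWWWWW
  -42 ............BBB....BBB....WWWWWWWWWWWWWW
  -46 ............BBB.....BB....WWWWWWWWWWWWWW
  -50 ............BBB.....BBB...WWWWWWWWWWWWWW
  -54 ............BBBB....BB.#..WWWWWWWWWWWWWW
  -58 ............BBBB....BBB#..WWWWWWWWWWWWWW
```

Emit:
{"method": "apply_moves", "body": {
  "deltas": [
    [[0,-0.001,-0.004],0,0],
    [[-0.001,0.001,-0.008],0,0],
    [[-0.0015,0.003,-0.012],0,0],
    [[-0.002,0.004,-0.016],0,0],
    [[-0.002,0.004,-0.02],0,0],
    [[-0.002,0.005,-0.024],0,0],
    [[-0.002,0.005,-0.024],0,0]
  ]
}}

```text
t: 49.6
eef_pos: [0.5291, -0.3481, 0.1607]
ee_rot: [0.67, 0.743, 0.0, 0.0]
force: [2.6, 3.1, -1.2]
opening: 0.0143
gripper_force: 32.0
```

Emit:
{"method": "apply_moves", "body": {
  "deltas": [
    [[0,0.001,-0.004],0,0],
    [[0,0.001,-0.008],0,0],
    [[0,0.001,-0.008],0,0],
    [[0,0.001,-0.008],0,0.2],
    [[0,0.001,-0.008],0,0.3],
    [[0,0.001,-0.008],0,0.3],
    [[0,0.001,0.03],0,0.3],
    [[0,0.001,0.08],0,0.3],
    [[0,0.04,0.1],0,0.3],
    [[0,0.08,0.1],0,0.5],
    [[0,0.08,0.1],0,0.5]
  ]
}}

```text
t: 50.7
eef_pos: [0.5302, -0.2635, 0.2619]
ee_rot: [0.667, 0.745, 0.001, 0.0]
force: [0.4, 0.5, -0.4]
opening: 0.0428
gripper_force: 0.0
```

```bash
python3 caps.py; python3 fin.py | grep -E "scene -?0.*\["
```

```text
50.7 [ 0.53022747 -0.26354982  0.26189364] [6.67464341e-01 7.44640520e-01 1.35359392e-03 1.36329730e-04] [ 0.40076442  0.47680699 -0.37229842]
top red 30 [0.6004 0.4438 0.0227] top [0.6025 0.444  0.0255] 0.0118
top orange 22 [ 0.5065 -0.2238  0.0785] top [ 0.509  -0.2265  0.0808] 0.0597
scene green 45 [ 0.5249 -0.3387  0.1817] top [ 0.5236 -0.3412  0.1844] 0.1458
scene orange 75 [ 0.566  -0.3373  0.1783] top [ 0.5683 -0.3357  0.1818] 0.1572
scene orange 27 [ 0.5051 -0.2361  0.0798] top [ 0.5046 -0.2403  0.0815] 0.0697
scene -0.1 61 [ 0.4513 -0.0943  0.0138]
scene -0.08 76 [ 0.4528 -0.0699  0.0203]
scene -0.06 111 [ 0.446  -0.0481  0.0192]
scene -0.04 111 [ 0.4407 -0.031   0.0209]
scene -0.02 84 [ 0.4472 -0.0112  0.0203]
scene 0.0 57 [0.453  0.009  0.0171]
scene 0.02 63 [0.4562 0.0297 0.0162]
scene 0.04 58 [0.4626 0.0507 0.0159]
scene 0.06 53 [0.4639 0.0703 0.0174]
scene 0.08 58 [0.4703 0.0905 0.0169]
scene 0.1 28 [0.4671 0.1049 0.0137]
scene 0.12 46 [0.4456 0.1252 0.0142]
```

The nudge happened to the wrench (handle end now near x = 0.47), but it is still flat in the tray. Green is in. Now red.

Emit:
{"method": "apply_moves", "body": {
  "deltas": [
    [[0.0,0.05,0],0,0.5],
    [[0.0,0.1,0],0,0.5],
    [[0.0,0.15,0],-0.05,0.5],
    [[0.01,0.2,0],-0.1,0.5],
    [[0.02,0.25,0],-0.15,0.5],
    [[0.03,0.3,0],-0.2,0.5],
    [[0.04,0.35,0],-0.228,0.5],
    [[0.05,0.4,0],-0.228,0.5],
    [[0.06,0.45,0],-0.228,0.5],
    [[0.067,0.5,0],-0.228,0.5],
    [[0.067,0.55,0],-0.228,0.5],
    [[0.067,0.6,0],-0.228,0.5]
  ]
}}

```text
t: 52.1
eef_pos: [0.5976, 0.3248, 0.2604]
ee_rot: [0.751, 0.66, -0.0, 0.001]
force: [1.8, -0.4, -0.3]
opening: 0.0427
gripper_force: 0.0
```

Emit:
{"method": "apply_moves", "body": {
  "deltas": [
    [[0,0.045,-0.02],0,0.5],
    [[0,0.074,-0.06],0,0.5],
    [[0,0.074,-0.1],0,0.5],
    [[0,0.074,-0.1],0,0.5],
    [[0,0.074,-0.1],0,0.5]
  ]
}}

```text
t: 52.6
eef_pos: [0.597, 0.3964, 0.1603]
ee_rot: [0.751, 0.66, -0.001, 0.001]
force: [0.8, -0.5, 0.2]
opening: 0.0428
gripper_force: 0.0
```

Emit:
{"method": "apply_moves", "body": {
  "deltas": [
    [[0,0.016,-0.05],0,0.5],
    [[0,0.016,-0.095],0,0.5],
    [[0,0.016,-0.12],0,0.5],
    [[0,0.016,-0.132],0,0.5],
    [[0,0.016,-0.135],0,0.5],
    [[0,0.016,-0.135],0,0.5],
    [[0,0.016,-0.135],0,0.2],
    [[0,0.016,-0.135],0,0],
    [[0,0.016,-0.135],0,0],
    [[0,0.016,-0.135],0,0],
    [[0,0.016,-0.135],0,0]
  ],
  "force": 25
}}

```text
t: 53.7
eef_pos: [0.5972, 0.4161, 0.0287]
ee_rot: [0.75, 0.662, 0.002, 0.0]
force: [0.5, -1.4, 6.8]
opening: 0.0149
gripper_force: 26.0
```

Emit:
{"method": "apply_moves", "body": {
  "deltas": [
    [[0,0,0.04],0,0],
    [[-0.01,0,0.09],0,0],
    [[-0.03,-0.03,0.13],0.05,0],
    [[-0.05,-0.07,0.165],0.1,0],
    [[-0.07,-0.115,0.175],0.15,0],
    [[-0.09,-0.155,0.175],0.208,0],
    [[-0.11,-0.2,0.175],0.208,0],
    [[-0.13,-0.24,0.175],0.208,0],
    [[-0.157,-0.28,0.175],0.208,0],
    [[-0.157,-0.325,0.175],0.208,0],
    [[-0.157,-0.37,0.175],0.208,0],
    [[-0.157,-0.415,0.175],0.208,0]
  ],
  "force": 40
}}

```text
t: 54.9
eef_pos: [0.4385, -0.0011, 0.2021]
ee_rot: [0.677, 0.736, 0.001, 0.0]
force: [1.6, 0.8, 0.6]
opening: 0.0142
gripper_force: 41.0
```

Emit:
{"method": "apply_moves", "body": {
  "deltas": [
    [[0,-0.045,0],0,0],
    [[0,-0.09,0],0,0],
    [[0,-0.135,0],0,0],
    [[0,-0.18,0],0,0],
    [[0,-0.225,0],0,0],
    [[0,-0.27,0],0,0],
    [[0,-0.315,0],0,0],
    [[0,-0.36,0],0,0],
    [[0,-0.395,0],0,0],
    [[0,-0.395,0],0,0],
    [[0,-0.395,0],0,0]
  ]
}}

```text
t: 56.0
eef_pos: [0.4382, -0.3953, 0.2013]
ee_rot: [0.678, 0.735, 0.0, -0.0]
force: [-0.6, 0.8, -0.4]
opening: 0.0144
gripper_force: 41.0
```

```bash
python3 tube.py red; python3 caps.py
```

```text
56.0 [ 0.4382 -0.3953  0.2013] [-0.6  0.8 -0.4] [ 0.04 -0.02  0.02] 0.0144 41.0
scene white 53 low [ 0.492 -0.381  0.055] high [ 0.47  -0.383  0.064]
scene white 21 low [ 0.444 -0.466  0.183] high [ 0.442 -0.461  0.19 ]
scene white 94 low [ 0.387 -0.35   0.055] high [ 0.386 -0.338  0.062]
scene cap 61 low [ 0.427 -0.374  0.184] high [ 0.433 -0.37   0.199]
top white 13 low [ 0.387 -0.363  0.056] high [ 0.388 -0.376  0.063]
top cap 36 low [ 0.436 -0.36   0.19 ] high [ 0.438 -0.364  0.197]
56.1 [ 0.43913928 -0.39307361  0.20116664] [ 6.76642773e-01  7.36311068e-01  5.91365652e-04 -4.67977658e-04] [ 0.2409569   0.84046958 -0.6490637 ]
top red 39 [ 0.439  -0.3614  0.1929] top [ 0.4387 -0.3611  0.1962] 0.1867
top green 42 [ 0.5237 -0.3329  0.1796] top [ 0.5233 -0.3313  0.182 ] 0.1748
top orange 47 [ 0.5712 -0.3302  0.1794] top [ 0.5709 -0.3303  0.1819] 0.174
scene red 64 [ 0.4309 -0.3693  0.1934] top [ 0.4345 -0.3692  0.1965] 0.1815
scene green 46 [ 0.5238 -0.3394  0.1796] top [ 0.5248 -0.3408  0.1823] 0.1754
scene orange 60 [ 0.565  -0.3357  0.1783] top [ 0.5683 -0.3343  0.1819] 0.1606
scene orange 13 [ 0.5028 -0.2426  0.0779] top [ 0.5035 -0.2421  0.08  ] 0.075
```

Emit:
{"method": "apply_moves", "body": {
  "deltas": [
    [[0,-0.003,-0.03],0,0],
    [[0,-0.003,-0.05],0,0],
    [[0,-0.003,-0.06],0,0],
    [[0,-0.003,-0.065],0,0],
    [[0,-0.003,-0.07],0,0],
    [[0,-0.003,-0.074],0,0],
    [[0,-0.003,-0.078],0,0],
    [[0,-0.003,-0.082],0,0],
    [[0,-0.003,-0.086],0,0],
    [[0,-0.002,-0.09],0,0],
    [[0,-0.001,-0.095],0,0],
    [[0,-0.001,-0.097],0,0]
  ],
  "force": 20
}}

```text
t: 57.4
eef_pos: [0.4434, -0.4037, 0.1116]
ee_rot: [0.678, 0.735, -0.001, 0.01]
force: [-1.3, -10.1, 30.7]
opening: 0.0141
gripper_force: 65.8
```

```bash
python3 tube.py red
```

```text
57.4 [ 0.4434 -0.4037  0.1116] [ -1.3 -10.1  30.7] [-1.11  0.1   0.02] 0.0141 65.8
scene white 18 low [ 0.47  -0.383  0.057] high [ 0.454 -0.384  0.063]
scene white 61 low [ 0.386 -0.343  0.055] high [ 0.381 -0.329  0.063]
scene cap 42 low [ 0.447 -0.383  0.108] high [ 0.437 -0.382  0.137]
top cap 18 low [ 0.436 -0.371  0.125] high [ 0.445 -0.371  0.137]
```

Emit:
{"method": "apply_moves", "body": {
  "deltas": [
    [[0,-0.01,0.005],0,0],
    [[0,-0.01,0.03],0,0],
    [[0,-0.01,0.07],0,0],
    [[0,-0.01,0.1],0,0],
    [[0,-0.005,0.115],0,0],
    [[0,-0.005,0.115],0,0]
  ],
  "force": 30
}}

```text
t: 58.1
eef_pos: [0.4403, -0.4, 0.2213]
ee_rot: [0.676, 0.737, 0.001, 0.002]
force: [0.2, -0.5, -0.2]
opening: 0.0142
gripper_force: 56.2
```

```bash
python3 tip.py | tail -36; python3 tube.py red | grep cap
```

```text
42 ...B....BBBB..###..###.WWWWWWWWWWWWWWWWW
   38 ..BB....BBBB..###...##.WWWWWWWWWWWWWWWWW
   34 ..BB....BBBB..####..##.WWWWWWWWWWWWWWWWW
   30 ..BB....BB..C.###...##.WWWWWWWWWWWWWWWWW
   26 ..BB....BB....###...##.WWWWWWWWWWWWWWWWW
   22 ..BBB...BBCC.C####..#B.WWWWWWWWWWWWWWWWW
   18 ..BBB...BBCC.C###...#..WWWWWWWWWWWWWWWWW
   14 BBBB....B.C.CCC#......WWWWWWWWWWWWWWW.W.
   10 BBBBB.....C.CCC.#...##WWWWWWWWWWW....BBB
    6 BBBBB....BCCCC.###..#.WWWWWWWWWWWBBBBBBB
    2 WBBBB....B.CCCC##...##.WWWWWWWWW.BBBBBBB
   -2 .BBBBB...BB.CC.###.##BWWWWWWWWWWWBBBBBBB
   -6 BBBBBBBBBBBB.CC######.WWWWWWWWWWWBBBBBBB
  -10 BBBBBBBBBBBB..WB#####.WWWWWWWWWWWBBBBBBB
  -14 BBBBBBBBBBBB..WB######WWWWWWWWWWWBBBBBBB
  -18 BBBBBBBBBBBB....#####..WWWWWWWWWWWBBBBBB
  -22 BBBBBBBBBBBB..W..###....WWWWWWWWWWBBBBBB
  -26 BBBBBBBBBBBB..W..###.....WWWWWWWWWBBBBBB
  -30 BBBBBBBBBBBB..W..###.....WWWWWWWWWBBBBBB
  -34 BBBBBBBBBBBB#.W.##B#......WWWWWWWW.BBBBB
  -38 BBBBBBBBBBBB.......#.......WWWWWWW.BBBBB
  -42 BBBBBBBBBBBB#...WWWWW.......WWWWWW.BBBBB
  -46 BBBBBBBBBBBB#.W.WWWWWW......WWWWWWWBBBBB
  -50 BBBBBBBBBBBB#...WWWWWW.......WWWWWWBBBBB
  -54 BBBBBBBBBBBB#...WWWWWWW......WWWWWW.BBBB
  -58 BBBBBBBBBBBB#.W.WWWWWWWW......WWWWW.BBBB
  -62 WBBBBBBBBBBB#...WWWWWWWWW.....WWWWWWBBBB
  -66 WBBBBBBBBBBB#...WWWWWWWWWWW...WWWWWWBBBB
  -70 BBBBBBBBBBBB#.W.WW...WWWWWWWWWWWWWWW#BBB
  -74 BBBBBBBBBBBB#.W.......WWWWWWWWWWWWWW.BBB
  -78 BBBBBBBBBBBB#.W.......WWWWWWWWWWWWWWWBBB
  -82 BBBBBBBBBBBB#.W.......WWWWWWWWWWWWWWWBBB
  -86 BBBBBBBBBBBB#.W........WWWWWWWWWWWWWW.BB
  -90 BBBBBBBBBBBB...........WWWWWWWWWWWWWW#BB
  -94 BBBBBBBBBBBB#.W#........WWWWWWWWWWWWW#BB
  -98 BBBBBBBBBBBB#.W.........WWWWWWWWWWWWWWBB
scene cap 58 low [ 0.429 -0.381  0.228] high [ 0.432 -0.38   0.245]
top cap 28 low [ 0.436 -0.365  0.231] high [ 0.436 -0.366  0.242]
```

Emit:
{"method": "apply_moves", "body": {
  "deltas": [
    [[0.01,0.03,0],0,0],
    [[0.02,0.06,0],0,0],
    [[0.03,0.085,0],0,0],
    [[0.039,0.092,0],0,0],
    [[0.039,0.092,-0.008],0,0],
    [[0.039,0.092,-0.01],0,0],
    [[0.039,0.092,-0.01],0,0]
  ]
}}

```text
t: 58.95
eef_pos: [0.4761, -0.3102, 0.2081]
ee_rot: [0.678, 0.735, -0.001, -0.001]
force: [0.4, -0.1, 0.5]
opening: 0.0139
gripper_force: 56.2
```

```bash
python3 tip.py | sed -n '1p;20,44p'
```

```text
58.95 [ 0.4761 -0.3102  0.2081] [ 0.4 -0.1  0.5] tube dir deg 94.6
   -2 ............C.###.###..BB....BBBB..W.WWW
   -6 ..............#######...B.....BBBB.WWWWW
  -10 .............CB######..BBB...BBBB....WWW
  -14 ..............#######..BBB...BBBB..W.WWW
  -18 ................####...BBB...BBBBB.WWWWW
  -22 ................####...BBB....BBBB...WWW
  -26 ................####....BB....BBB..W.WWW
  -30 ................####.....B....BBBB.WWWWW
  -34 ................####.....B....BBB....WWW
  -38 ................#.#...........BBB..W..WW
  -42 ....................B.......BBBBBB.W..WW
  -46 ....................BB......BBBBBB.W..WW
  -50 ....................BB.......BBBB..W..WW
  -54 ....................BBB......BBBBB.W..WW
  -58 ....................BBBB......BBBB....WW
  -62 ....................BBBBB.....BBB..W..WW
  -66 ....................BBBBBBB..BBBBB.WW.WW
  -70 ...................BBBBBBBBBBBBBBB....WW
  -74 ....C...............BBBBBBBBBBBBB..W..WW
  -78 #...C...............BBBBBBBBBBBBB..WW.WW
  -82 ..BCC..............BBBBBBBBBBBBBBB..W.WW
  -86 CBCC................BBBBBBBBBBBBB.....WW
  -90 CCCC................BBBBBBBBBBBBB..WW.WW
  -94 ...................BBBBBBBBBBBBBBB.WW.WW
  -98 ...................BBBBBBBBBBBBBB.....WW
```

Emit:
{"method": "apply_moves", "body": {
  "deltas": [
    [[0.003,0.003,0],0,0],
    [[0.003,0.003,-0.008],0,0],
    [[0.003,0.003,-0.016],0,0],
    [[0.003,0.003,-0.022],0,0],
    [[0.003,0.003,-0.029],0,0],
    [[0.003,0.003,-0.029],0,0]
  ]
}}

```text
t: 59.6
eef_pos: [0.4807, -0.3067, 0.1798]
ee_rot: [0.677, 0.736, -0.001, 0.001]
force: [-0.6, -1.7, 1.2]
opening: 0.0143
gripper_force: 55.7
```

Emit:
{"method": "apply_moves", "body": {
  "deltas": [
    [[0.0003,-0.004,0.001],0,0],
    [[0.0006,-0.008,0.002],0,0],
    [[0.0009,-0.012,0.003],0,0],
    [[0.0012,-0.016,0.004],0,0],
    [[0.0015,-0.02,0.005],0,0],
    [[0.0018,-0.024,0.0055],0,0],
    [[0.0021,-0.028,0.006],0,0],
    [[0.0024,-0.032,0.006],0,0],
    [[0.0024,-0.032,0.006],0,0]
  ],
  "force": 20
}}

```text
t: 60.5
eef_pos: [0.4834, -0.3339, 0.1859]
ee_rot: [0.676, 0.736, 0.002, -0.003]
force: [-1.3, 8.0, 3.8]
opening: 0.0139
gripper_force: 47.3
```

Emit:
{"method": "apply_moves", "body": {
  "deltas": [
    [[0.0002,-0.004,0],0,0],
    [[0.0004,-0.008,0],0,0],
    [[0.0006,-0.012,0],0,0],
    [[0.0006,-0.016,0],0,0],
    [[0.0006,-0.016,0],0,0]
  ]
}}

```text
t: 61.0
eef_pos: [0.4845, -0.3494, 0.1862]
ee_rot: [0.676, 0.737, 0.003, -0.003]
force: [-0.8, 10.2, 5.3]
opening: 0.0145
gripper_force: 38.4
```

```bash
python3 tip.py|sed -n '1p;10,36p'
```

```text
61.0 [ 0.4845 -0.3494  0.1862] [-0.8 10.2  5.3] tube dir deg 94.9
   38 WWWWWWWWWWWWC.###..###B.W.......WWWWWWWW
   34 W.W.W....W.C..B##..###B..W....WWWWWWWWWW
   30 ...........C..###..###B.....WWWWWWWWWWWW
   26 ..........CC..###..###B..W.WWWWWWWWWWWWW
   22 ...........C..###...##BB.WWWWWWWWWWWWWWW
   18 ............CC###..###B....WWWWWWWWWWWWW
   14 .............CC.....#BB..W.WWWWWWWWWWWWW
   10 .............CC##.###BBB.WWWWWWWWWWWWWWW
    6 .............C.#...##BB....WWWWWWWWWWWWW
    2 .............C###..##BB..W.WWWWWWWWWWWWW
   -2 ...............######BBB.WWWWWWWWWWWWWWW
   -6 ...........B...######BBB...WWWWWWWWWWWWW
  -10 ..........BBB.#######BB..W.WWWWWWWWWWWWW
  -14 ..........BBB..######BBB.WWWWWWWWWWWWWWW
  -18 ..........BWBB.######BBB...WWWWWWWWWWWWW
  -22 ..........BWBB..####.BB.#W..WWWWWWWWWWWW
  -26 ..........B.BB..####.BBB#WW.WWWWWWWWWWWW
  -30 ..........BBBBB.####.BBB....WWWWWWWWWWWW
  -34 ..........BBBBB.####.BB.#...WWWWWWWWWWWW
  -38 ..........BBBBB..#.#BBBB#W..WWWWWWWWWWWW
  -42 ..........BBBBB....BBBBB....WWWWWWWWWWWW
  -46 ..........BBBBB.....BBB.#W..WWWWWWWWWWWW
  -50 ..........BBBBBB....BBBB#...WWWWWWWWWWWW
  -54 .........BBBBBBB.....BBB#...WWWWWWWWWWWW
  -58 ..........BBBBBB....BBB.#W..WWWWWWWWWWWW
  -62 ..........BBBBBB....BBB.#...WWWWWWWWWWWW
  -66 .........BBBBBBB.....BBB....WWWWWWWWWWWW
```

Emit:
{"method": "apply_moves", "body": {
  "deltas": [
    [[0,-0.004,0],0,0],
    [[0,-0.005,-0.003],0,0],
    [[-0.001,-0.001,-0.007],0,0],
    [[-0.001,0.002,-0.011],0,0],
    [[-0.0015,0.003,-0.015],0,0],
    [[-0.002,0.004,-0.019],0,0],
    [[-0.002,0.004,-0.023],0,0],
    [[-0.002,0.004,-0.023],0,0]
  ]
}}

```text
t: 61.85
eef_pos: [0.4831, -0.3516, 0.1644]
ee_rot: [0.677, 0.736, -0.0, 0.002]
force: [2.8, -2.7, 3.0]
opening: 0.0138
gripper_force: 19.5
```

Emit:
{"method": "apply_moves", "body": {
  "deltas": [
    [[-0.001,0.001,-0.004],0,0],
    [[-0.001,0.001,-0.008],0,0],
    [[-0.001,0.001,-0.008],0,0],
    [[-0.001,0.001,-0.008],0,0.2],
    [[-0.001,0.001,-0.008],0,0.3],
    [[-0.001,0.001,-0.008],0,0.3],
    [[0,0.001,0.03],0,0.3],
    [[0,0.001,0.08],0,0.3],
    [[0,0.001,0.12],0,0.3],
    [[0,0.001,0.15],0,0.3]
  ]
}}

```text
t: 62.85
eef_pos: [0.4815, -0.349, 0.3155]
ee_rot: [0.677, 0.736, 0.0, 0.0]
force: [0.7, -0.2, -0.4]
opening: 0.0257
gripper_force: 0.0
```

Emit:
{"method": "apply_moves", "body": {
  "deltas": [
    [[-0.03,0.05,0],0,0.5],
    [[-0.06,0.1,0],0,0.5],
    [[-0.09,0.15,0],0,0.5],
    [[-0.1,0.2,0],0,0.5],
    [[-0.1,0.25,0],0,0.5],
    [[-0.1,0.3,0],0,0.5],
    [[-0.1,0.35,0],0,0.5],
    [[-0.1,0.4,0],0,0.5],
    [[-0.1,0.45,0],0,0.5],
    [[-0.1,0.5,0],0,0.5],
    [[-0.1,0.55,0],0,0.5],
    [[-0.1,0.6,0],0,0.5]
  ]
}}

```text
t: 64.05
eef_pos: [0.3808, 0.2286, 0.3127]
ee_rot: [0.677, 0.736, -0.001, -0.0]
force: [1.8, -1.0, 0.1]
opening: 0.0427
gripper_force: 0.0
```

```bash
python3 caps.py; python3 fin.py | grep -E "0\.?.*\["
python3 - <<'E'
from h import *
a=snap('top')['image'][200:320,330:530,::-1]; b=snap('scene')['image'][270:390,290:490,::-1]
cv2.imwrite('pics/c13.png',np.vstack([cv2.resize(q,(500,300),interpolation=cv2.INTER_CUBIC) for q in(a,b)]))
E
```

```text
64.05 [0.38077762 0.22864297 0.31273356] [ 6.77257669e-01  7.35745575e-01 -6.83876600e-04 -1.77919005e-04] [ 1.79021959 -1.01722089  0.14235393]
top red 40 [ 0.4789 -0.3375  0.1795] top [ 0.4794 -0.338   0.1813] 0.1738
top green 41 [ 0.5263 -0.3326  0.1798] top [ 0.5264 -0.331   0.1828] 0.1737
top orange 47 [ 0.5712 -0.33    0.1795] top [ 0.5715 -0.3299  0.1814] 0.1738
scene red 82 [ 0.4724 -0.3451  0.1784] top [ 0.4755 -0.3454  0.1822] 0.1532
scene green 47 [ 0.5247 -0.3391  0.1811] top [ 0.5215 -0.3399  0.1831] 0.171
scene orange 75 [ 0.5651 -0.3373  0.1786] top [ 0.5679 -0.3363  0.1817] 0.1589
scene orange 15 [ 0.5038 -0.243   0.0788] top [ 0.505  -0.2422  0.0806] 0.0707
64.15 [0.37983172 0.23372995 0.31268024] [ 6.73575365e-01  7.39117426e-01  2.16551702e-04 -1.26964984e-03] [-0.35590226  0.44856659 -0.6233459 ] 0.04283546190431576
top -0.1 30 [ 0.4432 -0.0877  0.0135]
top -0.08 35 [ 0.457  -0.0683  0.0201]
top -0.06 56 [ 0.4566 -0.0497  0.0203]
top -0.04 100 [ 0.4448 -0.0303  0.021 ]
top -0.02 80 [ 0.449  -0.0114  0.0198]
top 0.0 53 [0.4517 0.008  0.0191]
top 0.02 51 [0.4602 0.0299 0.0167]
top 0.04 43 [0.4633 0.0494 0.0174]
top 0.06 46 [0.4684 0.0698 0.0162]
top 0.08 51 [0.4713 0.0896 0.016 ]
top 0.1 37 [0.4737 0.1082 0.0164]
top 0.12 48 [0.4509 0.1322 0.0134]
scene -0.1 72 [ 0.4502 -0.0937  0.0133]
scene -0.08 83 [ 0.4434 -0.0684  0.0186]
scene -0.06 115 [ 0.4441 -0.0485  0.0203]
scene -0.04 110 [ 0.4415 -0.0296  0.0211]
scene -0.02 82 [ 0.4467 -0.0112  0.0203]
scene 0.0 54 [0.4534 0.0103 0.0178]
scene 0.02 58 [0.4575 0.0302 0.0168]
scene 0.04 52 [0.4605 0.0482 0.0174]
scene 0.06 59 [0.4634 0.072  0.0156]
scene 0.08 56 [0.4672 0.091  0.0169]
scene 0.1 28 [0.4717 0.1051 0.0134]
scene 0.12 49 [0.4418 0.1249 0.0147]
```

View pics/c13.png

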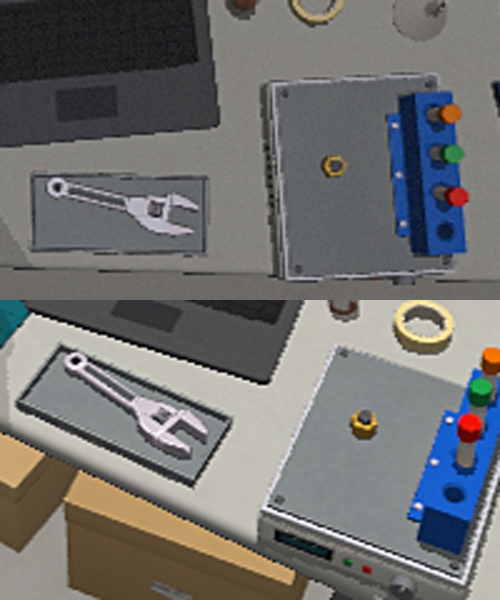

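The last picture shows orange, green and red upright in wells 3, 2 and 1. The wrench is flat in its tray, and the bottle, funnel and tape look untouched. The gripper is clear, so I'll hand in.

```bash
python3 -c "
from station import finish_job; print(finish_job())"
```

```text
the job is handed in; nothing more can be done
None
```

I handed the job in at about 64 s: the nut was turned to its stop, the wrench lies flat in its tray, and the three tubes present (orange, green, red) stand home in the rack; I judged the nut tight by torque, since its angle can't be read, and `finish_job()` returned no verdict.

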